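# Space lens carriers on an inspection rail with a spacer block

## Task

Set the gaps between the lens carriers on the guide rail with the orange spacer block: stand the block in the rail beside the fixed red carrier and slide the blue carrier up until the block is snug between the two, then step the block over to the other side of the red carrier and do the same with the yellow carrier. Finally take the block out without disturbing the gaps and leave it standing upright inside the black taped square. Slide the carriers without lifting them out of the rail, and leave everything else where it is.

Things in the scene. Friction and masses are not known exactly. Their poses are not given: they have to be found in the camera images.
- spacer: The orange block: 60 mm long (x), 20 mm thick (y, the gap to set), 38 mm tall, about 0.12 kg, loose. Starts upright in one of the rack's slots, underside 8 mm above the bench; can be taken there only by its ends, 60 mm apart. In the rail it can be held only by its faces, 20 mm apart: put it down on the bench and retake it in between. Origin: centre of its underside; z up.
- rail: Fixed guide rail ahead of the robot, 480 mm long (y, within 9 degrees of world y), 89 mm wide (x): a channel 69 mm wide between walls 10 mm thick with blue top bars. Wall tops 46 mm above the bench (2 mm above the orange block standing in the channel), channel floor 6 mm above the bench, low stops at the ends. Origin: centre of its underside; z up.
- middle (a point): Centre of the underside of the red middle carrier (on the channel floor, 6 mm above the bench), axes as the rail. That carrier is of the same form and sizes as the blue and yellow ones, with a red tube, and is fixed to the rail at mid-length.
- blue_carrier: Flat dark steel plate 66 mm (x, across the rail) by 90 mm (y, along it) by 12 mm thick, with an upright blue tube 30 mm in diameter, 40 mm tall, in its middle (top 52 mm above the plate's underside). Loose, about 0.35 kg, slides along the rail's channel; starts at either side of the red carrier, 55 to 90 mm clear of it. Origin: centre of its underside; z up.
- yellow_carrier: Flat dark steel plate 66 mm (x, across the rail) by 90 mm (y, along it) by 12 mm thick, with an upright yellow tube 30 mm in diameter, 40 mm tall, in its middle (top 52 mm above the plate's underside). Loose, about 0.35 kg, slides along the rail's channel; starts at either side of the red carrier, 55 to 90 mm clear of it. Origin: centre of its underside; z up.
- tape_square: Square outline of flat black tape on the bench, 110 mm outside, 94 mm inside, with no height to speak of, axes along its sides. Origin: its centre at bench height. It and the rack may change places, left and right.
- rack: Fixed grey rack: base 60 mm (x) by 95 mm (y) by 8 mm thick, with four fins 36 mm long (x), 6 mm thick, tops 36 mm above the bench, parting three slots 23 mm wide at y = -29, 0 and +29 mm. One block stands in each, its length along the rack's x, its ends overhanging the fins; no room for fingers between blocks. Origin: centre of its underside.
- black_block: Black block, 60 mm (x) by 16 mm (y) by 38 mm tall, one of the other two in the rack; to be left there. Origin: centre of its underside.
- white_block: White block, 60 mm (x) by 12 mm (y) by 38 mm tall, one of the other two in the rack; to be left there. Origin: centre of its underside.
- wipe_bottle: White bottle with a blue cap, 60 mm across, 160 mm tall, standing on the bench to the left of the rail; a bystander. Origin: centre of its underside.
- cup: Grey open cup, 80 mm across, 90 mm tall, standing on the bench to the right; a bystander. Origin: centre of its underside.
Mind the look-alikes: they are no part of the job. What is shaped like the blue_carrier but green is not meant.

How it is judged:
On the way, in this order (a step that is already met when the one before it is completed fails the run):
1. the orange block stands in the rail, snug between the red and the blue carrier (horizontal distance between blue_carrier and middle between 0.1075 and 0.113 m and z of each of blue_carrier, spacer in the frame of rail below 0.01 m and angle between blue_carrier's own z axis and vertical below 0.05 rad and horizontal distance between spacer and blue_carrier below 0.0585 m and horizontal distance between spacer and middle below 0.0585 m and angle between spacer's own z axis and vertical below 0.08 rad), for 0.2 s.
2. the orange block stands in the rail, snug between the red and the yellow carrier, the blue gap still right (horizontal distance between yellow_carrier and middle between 0.1075 and 0.113 m and z of each of yellow_carrier, spacer, blue_carrier in the frame of rail below 0.01 m and angle between each of yellow_carrier, blue_carrier's own z axis and vertical below 0.05 rad and horizontal distance between spacer and yellow_carrier below 0.0585 m and horizontal distance between spacer and middle below 0.0585 m and angle between spacer's own z axis and vertical below 0.08 rad and horizontal distance between blue_carrier and middle between 0.1075 and 0.113 m), for 0.2 s.
At the end, for the whole second after the job is handed in: Blue and yellow carriers lie flat in the rail on either side of the red one with gaps of 20 mm (17.5 to 23 mm; centre to centre 107.5 to 113 mm); the orange block stands upright (within 0.1 rad) on the bench with its centre within 42 mm of the taped square's centre along both sides; all at rest (horizontal distance between blue_carrier and middle between 0.1075 and 0.113 m and z of each of blue_carrier, yellow_carrier in the frame of rail below 0.01 m and angle between each of blue_carrier, yellow_carrier's own z axis and vertical below 0.05 rad and horizontal distance between yellow_carrier and middle between 0.1075 and 0.113 m and x of spacer in the frame of tape_square between -0.042 and 0.042 m and y of spacer in the frame of tape_square between -0.042 and 0.042 m and height (world z) of spacer below 0.006 m and angle between spacer's own z axis and vertical below 0.1 rad and linear speed of each of blue_carrier, yellow_carrier, spacer below 0.02 m/s); the robot touches nothing.
It fails at once if a carrier is lifted more than 15 mm off the channel floor (z of any of blue_carrier, yellow_carrier in the frame of rail above 0.021 m).
It fails at once if another block, the bottle or the cup is moved by more than 15 mm (distance of any of black_block, white_block, wipe_bottle, cup from where it was at the start of the episode above 0.015 m).
It also fails if it takes over 72 s, if anything falls off the work surface, if the arm or the gripper's body presses on something with over 40 N, if the wrist force passes 120 N, or if a joint passes its speed limit or range.

## Robot

A 7-joint arm with a two-finger parallel gripper is mounted at the origin on the work surface. World frame = base frame: x ahead of the robot, y to its left, z up, the work surface at z = 0. Lengths are in m, angles in rad, forces in N, time in s.
With the tool pointing down it reaches from about 0.425 to 0.875 m from the base axis. Payload 4.7 kg.
Tool frame: the origin (TCP) lies at the very end of the fingers, on their centre line; the grasp point (between the pads) lies 19 mm behind it (ctrl.grasp_offset is the distance from the TCP to the grasp point, in m); z points along the fingers, y is the direction in which the jaws open and shut (so a half turn about z gives the same grasp; the last joint's range is limited). The gripper opens to 87 mm and grips with 3 to 60 N. Pads are 19 mm wide; open, the fingers measure 117 mm over their backs; the gripper's body (75 mm by 190 mm) begins 51 mm behind the grasp point.
Start: joints at [-1.255, 0.321, -0.07, 1.45, 0.023, 1.371, -0.057], TCP at [0.193, 0.621, 0.19] pointing down, gripper open.
Joint ranges: [-2.86, 2.86], [-0.3, 2.09], [-1.38, 1.24], [0.06, 2.45], [-1.56, 4.7], [0.09, 2.05], [-2.69, 2.69]. Speed limits (rad/s): [2.57, 2.57, 3.14, 3.14, 3.14, 3.14, 3.14].

## Interface

Orientations are given as a rotation vector (axis times angle).
In Python, from bench import ctrl gives the robot as it stands.
- The arm moves only by the shell command python3 -m creep 'ROWS' [FORCE]. ROWS is JSON, a list that holds one entry, the list of rows, each a list of 7 numbers: the opening, from 0 (shut) to 1 (fully open), then the shift along the tool's x, y, z in mm, then the turn, a rotation vector about the tool's x, y, z in rad. In form: [[[grip, dx, dy, dz, rx, ry, rz], ...]]. A call has 1 to 5 rows; each row is the pose to reach, as a shift and turn from the pose commanded when the call began, along the tool's axes at that moment; what a row does not reach only later rows make up. A row lasts 1/10 s, in which the tool goes at most 50 mm and 8.59 degrees, less where a joint would pass 70% of its speed; a pose out of reach is approached as far as the arm can. A call with a gripper value outside its range is refused whole. The fingers move at their own pace and stop on an object; FORCE is the grip in N (left out, the last holds). Time passes only in rows, so rows that repeat a pose let the fingers close. It gives the time, the measured TCP pose, the force and the opening at its end, in the units of the state.
- ctrl.get_state(): the state, without advancing time (a new reading comes with each control period).
- ctrl.get_image(name): name is "scene" or "top" or "wrist"; returns the picture (420x560x3 uint8, red, green, blue); there is no depth.
- ctrl.camera_params(name): a dict with "K" (3x3 intrinsics, pixels), "pose" (4x4, takes a point from camera to world coordinates). Camera axes: x right, y down, z forward; pixel columns grow to the right and rows downward; lengths in m; the calibration is good to about 2 mm. A picture is of the moment at which its call begins: read the wrist's pose just before it. camera_params takes no time and is no camera call; for the wrist camera it gives the pose at the moment of the call.
- ctrl.close_job(): hands the job in, once; it reports no verdict.
The state is a dict: "time": time; "joint_positions": joint angles; "qd": joint speeds; "joint_torque": joint torques, N m; "position": TCP position; "tool_rot": TCP orientation; "ft_force": force on the tool from outside, world axes, zero at the start; "torque": the same for the moment, N m; "grip_width": opening from 0.0 (shut) to 1.0 (fully open).
Only numpy, scipy, OpenCV 4.12 (cv2) and the standard library are available. Lean on these libraries where they do the work, as an engineer would, in place of code of your own. Each camera call takes 0.05 s, during which the arm holds its last target. There are 200 camera calls.

## Working session

There is one attempt and no reset: what is moved stays moved. The work goes in short steps, Python scripts to look and compute and a shell command to move; the robot and the scene stay as the last step left them, time stands still between calls to the robot, and variables do not carry over. Pictures are saved under pics/ and viewed, about 8 in all and at most 12, crops included, and the job is handed in when it is done.

```bash
ls; mkdir -p pics; python3 - <<'E'
from bench import ctrl
import cv2,numpy as np
for n in ("top","scene"):
    im=ctrl.get_image(n); cv2.imwrite(f"pics/{n}0.png",im[:,:,::-1])
    p=ctrl.camera_params(n); print(n,np.round(p["K"],1).tolist(),np.round(p["pose"],4).tolist())
s=ctrl.get_state();print(s)
E
```

```text
pics
top [[546.4, 0.0, 270.4], [0.0, 546.4, 202.6], [0.0, 0.0, 1.0]] [[0.0255, -0.9919, 0.1243, 0.3788], [-0.9996, -0.0262, -0.0041, -0.0084], [0.0073, -0.1242, -0.9922, 1.3285], [0.0, 0.0, 0.0, 1.0]]
scene [[518.0, 0.0, 280.3], [0.0, 518.0, 210.7], [0.0, 0.0, 1.0]] [[-0.6383, 0.6308, -0.4412, 1.2094], [0.7696, 0.5348, -0.3488, 0.5127], [0.016, -0.5622, -0.8269, 1.2971], [0.0, 0.0, 0.0, 1.0]]
{'time': 0.1, 'joint_positions': array([-1.25490754,  0.32173978, -0.07008054,  1.45154182,  0.02260162,
        1.37079898, -0.05687741]), 'qd': array([-0.00095219, -0.00172261,  0.00031977, -0.00351915, -0.00030892,
       -0.00063379, -0.00078798]), 'joint_torque': array([ 2.21131822e-04, -4.92570698e+01, -4.05363953e-01, -3.13399315e+01,
       -6.41208119e-02,  3.94835975e-02,  5.23674271e-05]), 'position': array([0.19308858, 0.62008642, 0.18878242]), 'tool_rot': array([-4.72155208e-01, -3.10574584e+00,  2.66020119e-03]), 'ft_force': array([ 0.38005914,  0.52965787, -0.54771272]), 'torque': array([-0.03030049, -0.00517425,  0.02097259]), 'grip_width': 1.0012003974184118}
```

View pics/top0.png

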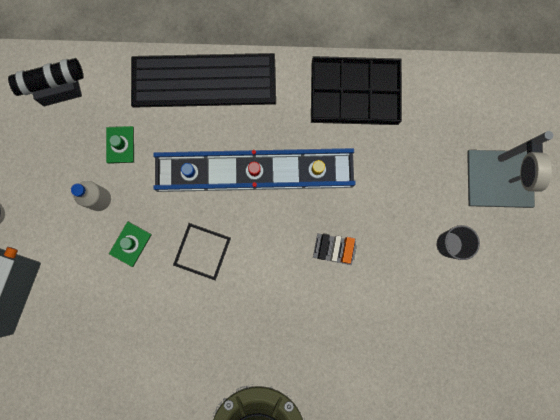

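View pics/scene0.png

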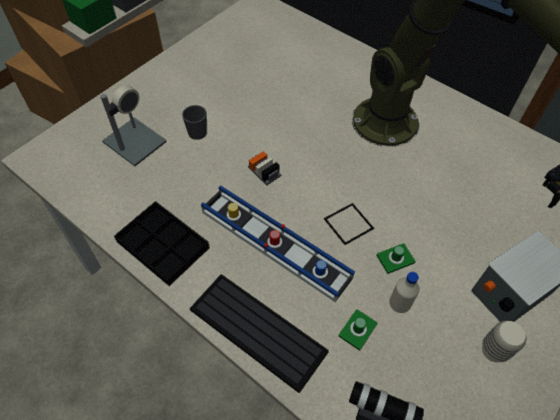

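The top picture shows the rail across the middle, with blue at (188,171), red at (254,170) and yellow at (318,168). The taped square is at (202,251), and the rack is at (335,248) with the orange block in its right-hand slot, around (349,250). The scene picture agrees. Next I'll enlarge these areas.

```bash
python3 - <<'E'
import cv2,numpy as np
im=cv2.imread("pics/top0.png")
a=cv2.resize(im[140:200,150:360],None,fx=3.8,fy=3.8,interpolation=cv2.INTER_CUBIC)
b=cv2.resize(im[220:283,165:240],None,fx=5,fy=5,interpolation=cv2.INTER_CUBIC)
c=cv2.resize(im[220:283,305:365],None,fx=5,fy=5,interpolation=cv2.INTER_CUBIC)
o=np.zeros((560,800,3),np.uint8); o[:a.shape[0],:a.shape[1]]=a; o[235:235+315,:375]=b;o[235:550,400:700]=c
cv2.imwrite("pics/crop0.png",o); print(a.shape)
E
cat > h.py <<'E'
import numpy as np
from bench import ctrl
from scipy.spatial.transform import Rotation as R
def px(cam,u,v,z,P=None):
    p=P or ctrl.camera_params(cam); K,T=np.array(p["K"]),np.array(p["pose"])
    d=T[:3,:3]@np.linalg.solve(K,[u,v,1]); return T[:3,3]+d*(z-T[2,3])/d[2]
def move(target, yaw):
    """shift in mm along tool axes and yaw turn about tool z, tool down; yaw = world direction of the tool y axis (mod pi)"""
    s=ctrl.get_state(); Rt=R.from_rotvec(s["tool_rot"]).as_matrix()
    d=Rt.T@(np.array(target)-s["position"])*1000
    best=None
    for k in (-1,0,1,2):
        ty=yaw+k*np.pi; y=[np.cos(ty),np.sin(ty),0]; z=[0,0,-1]; x=np.cross(y,z)
        rv=R.from_matrix(Rt.T@np.column_stack([x,y,z])).as_rotvec()
        if best is None or np.linalg.norm(rv)<np.linalg.norm(best)-1e-6: best=rv
    print("t",round(s["time"],2),"pos",s["position"].round(4),"d mm",d.round(1),"rv",best.round(3),"F",s["ft_force"].round(1),"w",round(s["grip_width"],3))
E
```

```text
(228, 798, 3)
```

View pics/crop0.png

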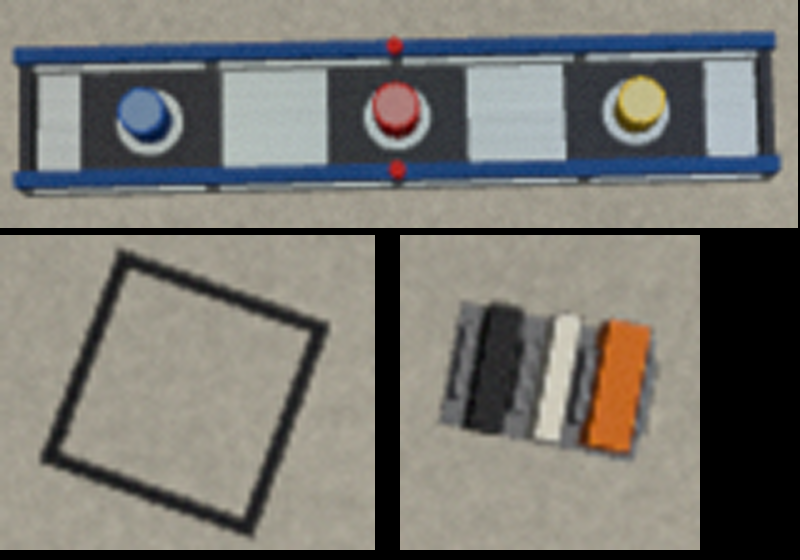

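The crop shows:
- **Rail:** bar corners at (15,50), (775,34), (15,187) and (778,170).
- **Plate edges along the rail:** blue x=80..222, red 328..467, yellow 566..704.
- **Orange block top:** corners about (605,320), (652,327), (633,454) and (585,446).
- **Tape:** outer corners at (120,250), (328,324), (250,535) and (42,460).

```bash
python3 - <<'E'
from h import *
def A(x,y,z): return px("top",150+(x+.5)/3.8-.5,140+(y+.5)/3.8-.5,z)
def B(x,y,z): return px("top",165+(x+.5)/5-.5,220+(y-234.5)/5-.5,z)
def C(x,y,z): return px("top",305+(x-399.5)/5-.5,220+(y-234.5)/5-.5,z)
r=[A(*p,.046) for p in [(15,50),(775,34),(15,187),(778,170)]]
c=np.mean(r,0);d=(r[0]+r[2]-r[1]-r[3]);print("rail",c,"len",np.linalg.norm(d)/2,"yaw",np.degrees(np.arctan2(-d[0],d[1])))
print("dots",(A(395,46,.046)+A(398,170,.046))/2)
for n,q in dict(blue=(143,109),red=(396,105),yel=(640,101)).items(): print(n,A(*q,.058))
for n,q in dict(bl=(80,115),br=(222,115),rl=(328,115),rr=(467,112),yl=(566,110),yr=(704,108)).items(): print(n,A(*q,.018))
o=[C(*p,.046) for p in [(605,320),(652,327),(633,454),(585,446)]]
d=o[0]+o[1]-o[2]-o[3];print("spacer",np.mean(o,0),"len",np.linalg.norm(d)/2,"wid",np.linalg.norm(o[0]-o[1]),"dir deg",np.degrees(np.arctan2(d[1],d[0])))
t=[B(*p,0) for p in [(120,250),(328,324),(250,535),(42,460)]];d=t[0]-t[3];print("tape",np.mean(t,0),np.linalg.norm(d),np.degrees(np.arctan2(d[1],d[0])))
print(ctrl.camera_params("wrist"))
E
```

```text
rail [0.62025401 0.02772796 0.046     ] len 0.4776125527601654 yaw 2.8005821689193287
dots [0.62164637 0.02774326 0.046     ]
blue [0.61436745 0.18466866 0.058     ]
red [0.62111185 0.02776348 0.058     ]
yel [ 0.62772094 -0.12389927  0.058     ]
bl [0.61680505 0.23083378 0.018     ]
br [0.61924331 0.14006255 0.018     ]
rl [0.62106502 0.07224395 0.018     ]
rr [ 0.62540795 -0.01671672  0.018     ]
yl [ 0.62841568 -0.08015241  0.018     ]
yr [ 0.6320994  -0.16868394  0.018     ]
spacer [ 0.43273138 -0.19891635  0.046     ] len 0.059960451050752574 wid 0.022289212105291063 dir deg -8.326429435233987
tape [0.42302822 0.14978352 0.        ] 0.10777284636917536 -17.889546017628884
{'K': array([[363.54077358,   0.        , 274.78727007],
       [  0.        , 363.54077358, 212.19935951],
       [  0.        ,   0.        ,   1.        ]]), 'pose': array([[ 0.29712092,  0.91799984,  0.26266984,  0.12107635],
       [ 0.95483862, -0.28521363, -0.08328503,  0.64228366],
       [-0.00153863,  0.27555304, -0.96128464,  0.38231285],
       [ 0.        ,  0.        ,  0.        ,  1.        ]])}
```

```bash
python3 - <<'E'
from h import *
y=np.radians(-8.3)
move([.47,.22,.27],y); move([.433,-.199,.16],y)
print("bottle",px("top",80,189,.16),"cup",px("top",460,242,.09))
print(R.from_rotvec(ctrl.get_state()["tool_rot"]).as_matrix().round(3))
E
```

```text
t 0.1 pos [0.1931 0.6201 0.1888] d mm [-383.3 -299.9  -80.7] rv [-1.000e-03  1.000e-03  1.414e+00] F [ 0.4  0.5 -0.5] w 1.001
t 0.1 pos [0.1931 0.6201 0.1888] d mm [-472.5 -710.7   30. ] rv [-1.000e-03  1.000e-03  1.414e+00] F [ 0.4  0.5 -0.5] w 1.001
bottle [0.54397713 0.39811353 0.16      ] cup [ 0.45532536 -0.44580172  0.09      ]
[[-0.955  0.297 -0.   ]
 [ 0.297  0.955 -0.002]
 [-0.    -0.002 -1.   ]]
```

```bash
python3 -m creep '[[[1,-40,-30,-16,0,0,0],[1,-77,-60,-32,0,0,0],[1,-115,-90,-48,0,0,0],[1,-154,-120,-64,0,0,0],[1,-192,-150,-81,0,0,0]]]'
python3 -m creep '[[[1,-40,-30,0,0,0,0],[1,-77,-60,0,0,0,0],[1,-115,-90,0,0,0,0],[1,-154,-120,0,0,0,0],[1,-191,-150,0,0,0,0]]]'
python3 -m creep '[[[1,-9,-41,5,0,0,0.14],[1,-18,-82,11,0,0,0.28],[1,-27,-123,16,0,0,0.42],[1,-36,-164,22,0,0,0.56],[1,-45,-205,28,0,0,0.7]]]'
python3 -c "
from h import *
move([.433,-.199,.16],np.radians(-8.3))"
```

```text
time: 0.6
position: [0.3291, 0.4236, 0.2686]
tool_rot: [-0.472, -3.106, 0.001]
ft_force: [0.6, -0.2, -0.3]
grip_width: 0.999
time: 1.1
position: [0.4669, 0.2236, 0.2683]
tool_rot: [-0.472, -3.106, -0.0]
ft_force: [-0.1, 0.3, -1.1]
grip_width: 0.999
time: 1.6
position: [0.4475, 0.0148, 0.24]
tool_rot: [-1.516, -2.751, -0.0]
ft_force: [-0.2, 0.0, 0.3]
grip_width: 1.006
t 1.6 pos [0.4475 0.0148 0.24  ] d mm [-173.1 -126.5   80. ] rv [-0.    -0.     0.708] F [-0.2  0.   0.3] w 1.006
```

```bash
python3 -m creep '[[[1,-35,-25,16,0,0,0.14],[1,-70,-50,32,0,0,0.28],[1,-104,-76,48,0,0,0.42],[1,-138,-101,64,0,0,0.56],[1,-173,-126,80,0,0,0.708]]]'
python3 -m creep '[[[1,0,0,0,0,0,0],[1,0,0,0,0,0,0]]]'
python3 - <<'E'
from h import *
import cv2
move([.433,-.199,.16],np.radians(-8.3))
print(ctrl.camera_params("wrist"))
cv2.imwrite("pics/w1.png",ctrl.get_image("wrist")[:,:,::-1])
E
```

```text
time: 2.1
position: [0.4346, -0.1985, 0.1599]
tool_rot: [-2.376, -2.055, -0.002]
ft_force: [1.2, -0.1, 0.5]
grip_width: 1.0
time: 2.3
position: [0.4344, -0.1976, 0.1599]
tool_rot: [-2.371, -2.059, 0.001]
ft_force: [0.8, 0.9, 0.0]
grip_width: 1.004
t 2.3 pos [ 0.4344 -0.1976  0.1599] d mm [-1.6 -1.2 -0.1] rv [-0.001 -0.     0.004] F [0.8 0.9 0. ] w 1.004
{'K': array([[363.54077358,   0.        , 274.78727007],
       [  0.        , 363.54077358, 212.19935951],
       [  0.        ,   0.        ,   1.        ]]), 'pose': array([[ 0.99011259, -0.13428536, -0.04055245,  0.44545139],
       [-0.14026042, -0.95189761, -0.27242971, -0.12344262],
       [-0.00201846,  0.27542399, -0.96132073,  0.35351469],
       [ 0.        ,  0.        ,  0.        ,  1.        ]])}
```

View pics/w1.png

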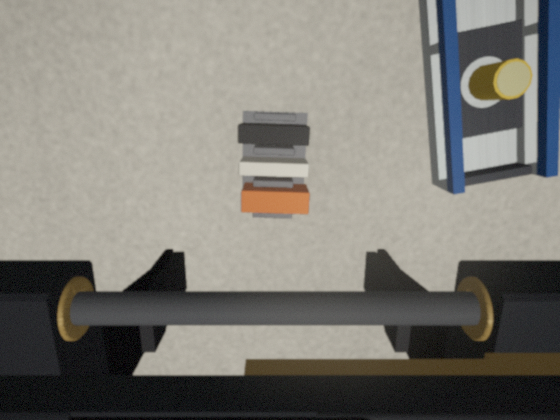

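The orange block spans u 241–309 and v 185–213, with its top face at about v 191–213. The jaws are in line with it, one on each side.

```bash
python3 - <<'E'
from h import *
import cv2
im=cv2.imread("pics/w1.png");h=cv2.cvtColor(im,cv2.COLOR_BGR2HSV)
m=((h[...,0]<18)&(h[...,1]>150)&(h[...,2]>60)).astype(np.uint8); m[240:]=0
print([ (v,np.where(m[v])[0][[0,-1]].tolist() if m[v].any() else None, im[v,275].tolist()) for v in range(183,218,2)])
P=ctrl.camera_params("wrist")
c=px("wrist",275.5,201.5,.046,P);print(c)
a,b=px("wrist",242,201,.046,P),px("wrist",309,202,.046,P);print(np.linalg.norm(a-b),np.degrees(np.arctan2(*(b-a)[1::-1])))
E
```

```text
[(183, None, [129, 132, 135]), (185, None, [125, 126, 130]), (187, None, [78, 91, 112]), (189, None, [52, 71, 111]), (191, [243, 290], [58, 94, 150]), (193, [243, 305], [78, 126, 197]), (195, [243, 300], [81, 132, 201]), (197, [243, 297], [82, 132, 200]), (199, [243, 302], [81, 131, 200]), (201, [243, 302], [79, 129, 199]), (203, [244, 297], [82, 131, 199]), (205, [243, 297], [84, 133, 200]), (207, [243, 297], [79, 129, 199]), (209, [243, 301], [78, 129, 199]), (211, [265, 294], [81, 130, 198]), (213, None, [104, 124, 164]), (215, None, [129, 130, 131]), (217, None, [129, 135, 138])]
[ 0.43530022 -0.19992215  0.046     ]
0.05854287352652924 -8.770047531669743
```

```bash
python3 -m creep '[[[1,-2,0,40,0,0,0],[1,-2,0,80,0,0,0],[1,-2,0,115,0,0,0],[1,-2,0,132,0,0,0],[1,-2,0,142,0,0,0]]]'
python3 -m creep '[[[0.6,0,0,0,0,0,0],[0.6,0,0,0,0,0,0],[0.6,0,0,0,0,0,0],[0.6,0,0,0,0,0,0],[0.6,0,0,0,0,0,0]]]' 20
```

```text
time: 2.85
position: [0.4346, -0.1968, 0.0171]
tool_rot: [-2.365, -2.065, 0.001]
ft_force: [-0.7, -0.2, 0.6]
grip_width: 1.0
time: 3.35
position: [0.4356, -0.1991, 0.0192]
tool_rot: [2.37, 2.061, 0.002]
ft_force: [-0.4, 0.4, -0.0]
grip_width: 0.643
```

```bash
python3 -m creep '[[[0.5,0,0,0,0,0,0],[0.5,0,0,0,0,0,0]]]' 20; python3 -m creep '[[[0.5,0,0,-15,0,0,0],[0.5,0,0,-30,0,0,0],[0.5,0,0,-50,0,0,0],[0.5,0,0,-50,0,0,0]]]'
python3 -c "
from h import *;import cv2
cv2.imwrite('pics/w2.png',ctrl.get_image('wrist')[:,:,::-1])"
```

```text
time: 3.55
position: [0.4351, -0.1991, 0.0187]
tool_rot: [2.37, 2.062, 0.001]
ft_force: [-0.1, -0.8, 0.2]
grip_width: 0.535
time: 3.95
position: [0.4369, -0.1998, 0.0707]
tool_rot: [2.368, 2.06, 0.005]
ft_force: [-0.2, 0.5, 0.7]
grip_width: 0.502
```

View pics/w2.png

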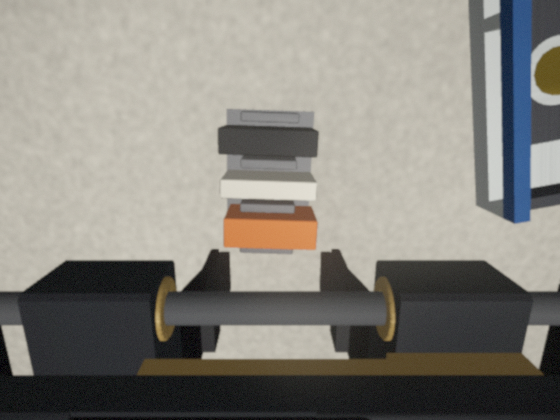

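The orange block is still in the rack at (270,230), so the fingers missed it. The finger tips show at about (222,252) and (330,252). I'll check the projections before trying again.

```bash
python3 - <<'E'
from h import *
s=ctrl.get_state();p=ctrl.camera_params("wrist");T=np.array(p["pose"]);K=p["K"]
Rt=R.from_rotvec(s["tool_rot"]).as_matrix()
def pr(X): c=K@(T[:3,:3].T@(np.array(X)-T[:3,3])); return (c[:2]/c[2]).round(1)
print(s["position"],Rt.round(3)); print("cam in tool",(Rt.T@(T[:3,3]-s["position"])).round(4)); print((Rt.T@T[:3,:3]).round(3))
for y in (-.0435/2,.0435/2):
  for z in (0,-.019,-.05): print(y,z,pr(s["position"]+Rt@[0,y,z]))
c=px("wrist",269.5,234,.046);print("orange now",c)
print("rail corner BL at (517,220)?",px("wrist",517,221,.046))
E
```

```text
[ 0.43602725 -0.19932467  0.06941511] [[ 0.138  0.99   0.003]
 [ 0.99  -0.138 -0.   ]
 [ 0.     0.003 -1.   ]]
cam in tool [ 0.0751  0.0002 -0.1936]
[[ 0.    -0.961 -0.276]
 [ 1.     0.    -0.   ]
 [ 0.    -0.276  0.961]]
-0.02175 0 [236.3 245.3]
-0.02175 -0.019 [232.6 258.6]
-0.02175 -0.05 [224.6 286.9]
0.02175 0 [312.8 245.3]
0.02175 -0.019 [316.4 258.6]
0.02175 -0.05 [324.2 286.9]
orange now [ 0.43270761 -0.20034101  0.046     ]
rail corner BL at (517,220)? [ 0.58741905 -0.21337158  0.046     ]
```

```bash
python3 -c "
from bench import ctrl;print(ctrl.grasp_offset,ctrl.get_state()['grip_width'])"
python3 -m creep '[[[1,0,0,0,0,0,0],[1,0,0,0,0,0,0],[1,0,0,0,0,0,0],[1,0,0,0,0,0,0],[1,0,0,0,0,0,0]]]' 20
python3 -m creep '[[[1,0,-1,20,0,0,0],[1,0,-1,40,0,0,0],[1,0,-1,55,0,0,0],[1,0,-1,60,0,0,0],[1,0,-1,64,0,0,0]]]'
python3 -m creep '[[[0.5,0,0,0,0,0,0],[0.5,0,0,0,0,0,0],[0.5,0,0,0,0,0,0],[0.5,0,0,0,0,0,0],[0.5,0,0,0,0,0,0]]]' 20
python3 -m creep '[[[0.5,0,0,0,0,0,0],[0.5,0,0,0,0,0,0]]]' 20
```

```text
0.0187 0.49939883824788306
time: 4.5
position: [0.4348, -0.199, 0.0682]
tool_rot: [-2.37, -2.062, 0.001]
ft_force: [-0.6, -0.1, -0.3]
grip_width: 0.87
time: 5.0
position: [0.4339, -0.199, 0.0043]
tool_rot: [-2.37, -2.062, 0.001]
ft_force: [0.2, -0.2, 0.6]
grip_width: 0.999
time: 5.5
position: [0.4343, -0.199, 0.0049]
tool_rot: [2.37, 2.062, 0.001]
ft_force: [-0.2, 0.6, 2.3]
grip_width: 0.689
time: 5.7
position: [0.4344, -0.199, 0.0049]
tool_rot: [2.37, 2.062, 0.001]
ft_force: [-0.1, 0.5, 4.2]
grip_width: 0.684
```

The fingers stopped at 60 mm this time, but only after going lower. So the real finger tips sit about 32 mm above the reported TCP, which matches the finger geometry in the wrist pictures. I'll regrip deeper.

```bash

python3 -m creep '[[[0.85,0,0,0,0,0,0],[0.85,0,0,0,0,0,0],[0.85,0,0,0,0,0,0],[0.85,0,0,8,0,0,0],[0.85,0,0,16,0,0,0]]]' 20
python3 -m creep '[[[0.5,0,0,0,0,0,0],[0.5,0,0,0,0,0,0],[0.5,0,0,0,0,0,0],[0.5,0,0,0,0,0,0],[0.5,0,0,0,0,0,0]]]' 20
python3 -m creep '[[[0.5,0,0,-15,0,0,0],[0.5,0,0,-30,0,0,0],[0.5,0,0,-55,0,0,0],[0.5,0,0,-80,0,0,0],[0.5,0,0,-100,0,0,0]]]' 20
python3 -c "
from h import *;import cv2
cv2.imwrite('pics/w3.png',ctrl.get_image('wrist')[:,:,::-1])
move([.42,-.03,.09],np.radians(-8.3))
move([.42,-.03,.09],np.radians(2.7))"
```

```text
time: 6.2
position: [0.434, -0.1988, -0.0121]
tool_rot: [2.37, 2.062, 0.0]
ft_force: [-1.0, -0.2, -0.0]
grip_width: 0.846
time: 6.7
position: [0.4339, -0.1989, -0.0115]
tool_rot: [-2.37, -2.062, -0.0]
ft_force: [0.3, 0.2, -1.9]
grip_width: 0.691
time: 7.2
position: [0.4342, -0.1991, 0.0899]
tool_rot: [2.37, 2.061, 0.002]
ft_force: [0.6, 0.1, -1.0]
grip_width: 0.691
t 7.25 pos [ 0.4363 -0.1999  0.0927] d mm [166.  -39.8   2.6] rv [ 0.006 -0.     0.005] F [1.4 0.2 1.5] w 0.694
t 7.25 pos [ 0.4363 -0.1999  0.0927] d mm [166.  -39.8   2.6] rv [ 0.006  0.    -0.187] F [1.4 0.2 1.5] w 0.694
```

View pics/w3.png

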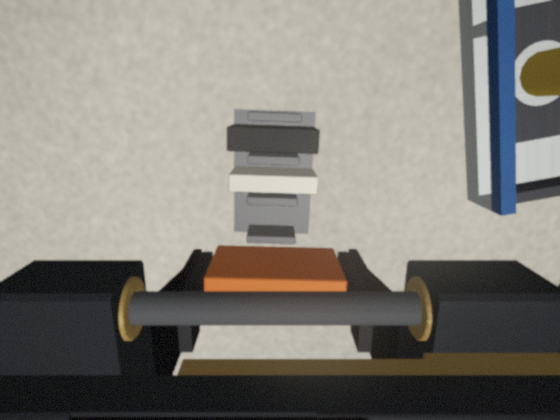

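The orange block is held square between the fingers at (275,268), with the black and white blocks still in the rack. Next I'll set it down at about (.46,-.02), aligned with the rail.

```bash

python3 -m creep '[[[0.5,40,0,0,0,0,-0.05],[0.5,80,0,0,0,0,-0.1],[0.5,120,0,0,0,0,-0.15],[0.5,160,0,0,0,0,-0.187],[0.5,181,0,0,0,0,-0.187]]]' 20
python3 -m creep '[[[0.5,0,0,30,0,0,0],[0.5,0,0,65,0,0,0],[0.5,0,0,95,0,0,0],[0.5,0,0,104,0,0,0],[0.5,0,0,107,0,0,0]]]'
python3 -c "
from h import *
s=ctrl.get_state();print(s['joint_positions'].round(2))
move([.46,-.02,-.0198],np.radians(2.6))"
```

```text
time: 7.75
position: [0.4589, -0.0158, 0.088]
tool_rot: [-2.161, -2.279, -0.001]
ft_force: [0.5, -0.4, -1.6]
grip_width: 0.694
time: 8.25
position: [0.458, -0.02, -0.0195]
tool_rot: [-2.167, -2.273, 0.004]
ft_force: [0.9, 0.3, -0.5]
grip_width: 0.691
[-0.52  0.15  0.54  2.15 -0.1   0.87  0.12]
t 8.25 pos [ 0.458  -0.02   -0.0195] d mm [-0.1  2.   0.3] rv [-0.002  0.001  0.002] F [ 0.9  0.3 -0.5] w 0.691
```

```bash

python3 -m creep '[[[0.5,0,0,1,0,0,0],[0.5,0,0,1,0,0,0]]]'
python3 -m creep '[[[1,0,0,1,0,0,0],[1,0,0,1,0,0,0],[1,0,0,1,0,0,0],[1,0,0,1,0,0,0],[1,0,0,1,0,0,0]]]'
python3 -m creep '[[[1,0,0,-20,0,0,0],[1,0,0,-60,0,0,0],[1,0,0,-100,0,0,-0.14],[1,0,0,-100,0,0,-0.28],[1,0,0,-100,0,0,-0.42]]]'
python3 -m creep '[[[1,0,0,0,0,0,-0.14],[1,0,0,0,0,0,-0.28],[1,0,0,0,0,0,-0.43],[1,0,0,0,0,0,-0.57],[1,0,0,0,0,0,-0.71]]]'
python3 -m creep '[[[0.6,0,0,0,0,0,-0.14],[0.6,0,0,0,0,0,-0.28],[0.6,0,0,0,0,0,-0.43],[0.6,0,0,0,0,0,-0.44],[0.6,0,0,0,0,0,-0.44]]]'
python3 - <<'E'
from h import *
import cv2
print(ctrl.get_state()["joint_positions"].round(2))
move([.458,-.02,.081],np.radians(92.6))
cv2.imwrite("pics/w4.png",ctrl.get_image("wrist")[:,:,::-1])
E
```

```text
time: 8.45
position: [0.4604, -0.0196, -0.0183]
tool_rot: [2.167, 2.273, 0.003]
ft_force: [1.7, -0.7, -0.8]
grip_width: 0.69
time: 8.95
position: [0.4592, -0.0197, -0.0203]
tool_rot: [2.167, 2.274, 0.001]
ft_force: [-0.7, -0.6, 0.1]
grip_width: 0.981
time: 9.45
position: [0.4603, -0.0195, 0.0812]
tool_rot: [1.637, 2.679, 0.004]
ft_force: [-0.1, 0.9, -0.0]
grip_width: 1.0
time: 9.95
position: [0.459, -0.0197, 0.0795]
tool_rot: [-0.604, -3.083, -0.0]
ft_force: [-0.1, 0.3, 0.7]
grip_width: 1.0
time: 10.45
position: [0.459, -0.0197, 0.0795]
tool_rot: [0.069, -3.141, -0.0]
ft_force: [0.1, -0.3, -0.8]
grip_width: 0.65
[-0.56 -0.01  0.55  2.06  0.01  1.09  1.6 ]
t 10.45 pos [ 0.459  -0.0197  0.0795] d mm [ 1.  -0.3 -1.5] rv [ 0.    -0.    -0.001] F [ 0.1 -0.3 -0.8] w 0.65
```

View pics/w4.png

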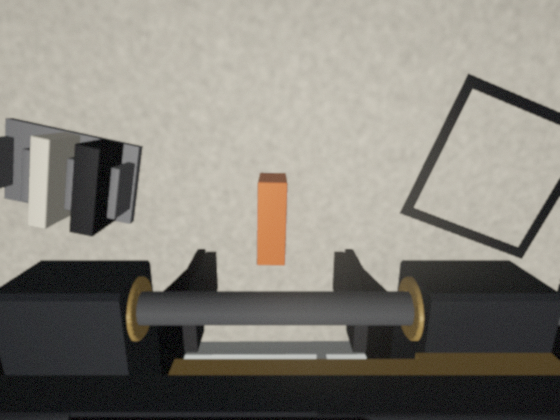

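The block stands upright at u 258–288, v 176–265, centred between the jaws (inner faces at about u 215 and 335).

```bash
python3 - <<'E'
from h import *
P=ctrl.camera_params("wrist")
print(px("wrist",272.5,224,.038,P),px("wrist",272.5,183,.038,P),px("wrist",272.5,265,.038,P))
a=px("wrist",259,184,.038,P);b=px("wrist",257.5,264,.038,P);print(np.degrees(np.arctan2(*(b-a)[1::-1])))
E
python3 -m creep '[[[0.6,0,0,40,0,0,0],[0.6,0,0,75,0,0,0],[0.6,0,0,88,0,0,0],[0.6,0,0,94,0,0,0],[0.6,0,0,94,0,0,0]]]'
python3 -m creep '[[[0.1,0,0,0,0,0,0],[0.1,0,0,0,0,0,0],[0.1,0,0,0,0,0,0],[0.1,0,0,0,0,0,0],[0.1,0,0,0,0,0,0]]]' 20
python3 -m creep '[[[0.1,0,0,0,0,0,0],[0.1,0,0,-20,0,0,0],[0.1,0,0,-60,0,0,0],[0.1,0,0,-100,0,0,0]]]' 20
python3 -m creep '[[[0.1,0,0,-10,0,0,0],[0.1,0,0,-20,0,0,0]]]' 20
python3 - <<'E'
from h import *
u=np.array([-np.sin(np.radians(2.6)),np.cos(np.radians(2.6))]); m=np.array([.6210,.0277])
move([*(m+u*.0565),.11],np.radians(92.6))
E
```

```text
[ 0.4592738  -0.02173695  0.038     ] [ 0.43099307 -0.02294169  0.038     ] [ 0.48946259 -0.02045093  0.038     ]
0.7978846907155143
time: 11.0
position: [0.4593, -0.0198, -0.0143]
tool_rot: [0.073, -3.141, 0.0]
ft_force: [0.4, -0.7, 0.3]
grip_width: 0.604
time: 11.5
position: [0.4595, -0.0199, -0.0141]
tool_rot: [-0.074, 3.14, -0.0]
ft_force: [0.3, -1.3, 0.6]
grip_width: 0.233
time: 11.9
position: [0.4577, -0.0199, 0.0858]
tool_rot: [0.074, -3.138, 0.001]
ft_force: [1.0, 0.1, -1.9]
grip_width: 0.233
time: 12.1
position: [0.459, -0.0194, 0.1061]
tool_rot: [-0.074, 3.14, 0.001]
ft_force: [0.2, 0.7, -1.7]
grip_width: 0.231
t 12.1 pos [ 0.459  -0.0194  0.1061] d mm [-164.2   95.9   -3.8] rv [0.001 0.001 0.002] F [ 0.2  0.7 -1.7] w 0.231
```

The block is held by its faces: 0.233 × 87 mm = 20 mm. Next I'll move above the rail and look from close up.

```bash

python3 -m creep '[[[0.1,-40,24,0,0,0,0],[0.1,-80,48,0,0,0,0],[0.1,-120,72,0,0,0,0],[0.1,-164,96,0,0,0,0],[0.1,-164,96,0,0,0,0]]]' 20
python3 - <<'E'
from h import *
import cv2
np.save("wp.npy",ctrl.camera_params("wrist")["pose"])
print(ctrl.get_state()["position"])
cv2.imwrite("pics/w5.png",ctrl.get_image("wrist")[:,:,::-1])
E
```

```text
time: 12.6
position: [0.6204, 0.0897, 0.1007]
tool_rot: [0.085, -3.137, 0.002]
ft_force: [-1.5, 0.6, -0.7]
grip_width: 0.233
[0.6203981  0.08968449 0.10066053]
```

View pics/w5.png

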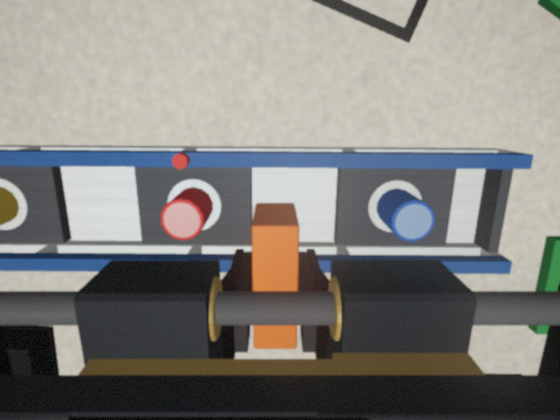

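The wrist view looks down on the rail. The red plate spans u 138–251, its tube top is at (183,220) and its near red dot at (180,160). The blue plate spans u 337–449 with its tube top at (411,221). The held block is at u 252–299, and the bars are centred at v 160 (near) and v 264 (far).

```bash
python3 - <<'E'
from h import *
P=dict(K=ctrl.camera_params("wrist")["K"],pose=np.load("wp.npy"))
for n,q in dict(redtop=(183,220,.058),bluetop=(411,221,.058),redL=(138,205,.018),redR=(251,205,.018),blL=(337,205,.018),blR=(449,205,.018),dot=(180,160,.046),near1=(100,158.5,.046),near2=(500,160,.046),far1=(60,263,.046),far2=(480,266,.046)).items(): print(n,px("wrist",*q,P)[:2].round(4))
u=np.array([-np.sin(np.radians(2.6)),np.cos(np.radians(2.6))]); m=np.array([.6210,.0277])
move([*(m+u*.0565),-.008],np.radians(92.6)); print(ctrl.camera_params("wrist")["pose"][:3,3],P["pose"][:3,3])
E
```

```text
redtop [0.6214 0.0266]
bluetop [0.6136 0.1815]
redL [ 0.6237 -0.0185]
redR [0.6189 0.0703]
blL [0.6152 0.1377]
blR [0.6105 0.2256]
dot [0.5824 0.0222]
near1 [ 0.5843 -0.0323]
near2 [0.5706 0.2402]
far1 [ 0.6635 -0.0677]
far2 [0.6489 0.2429]
t 12.65 pos [0.618  0.0865 0.1012] d mm [ -0.9  -2.1 109.2] rv [-0.003 -0.006  0.006] F [-1.1 -0.6 -1. ] w 0.227
[0.54370642 0.08254919 0.29523882] [0.54569271 0.08531265 0.2944609 ]
```

```bash

python3 -m creep '[[[0.1,0,-2.5,0,0,0,0],[0.1,0,-2.5,20,0,0,0],[0.1,0,-2.5,40,0,0,0],[0.1,0,-2.5,50,0,0,0],[0.1,0,-2.5,50,0,0,0]]]' 20
python3 -m creep '[[[0.1,0,0,0,0,0,0],[0.1,0,0,0,0,0,0]]]'
python3 - <<'E'
from h import *
import cv2
P=ctrl.camera_params("wrist");np.save("wp.npy",P["pose"])
for i in range(3): move([.618,.0838,-.006],np.radians(92.75)); im=ctrl.get_image("wrist")
cv2.imwrite("pics/w6.png",im[:,:,::-1])
E
```

```text
time: 13.15
position: [0.6163, 0.0802, 0.0542]
tool_rot: [0.072, -3.137, 0.0]
ft_force: [0.1, -0.5, -2.0]
grip_width: 0.231
time: 13.35
position: [0.6192, 0.0813, 0.0569]
tool_rot: [-0.074, 3.139, 0.001]
ft_force: [-0.1, 0.3, -0.6]
grip_width: 0.231
t 13.35 pos [0.6192 0.0813 0.0569] d mm [ 1.2  2.5 62.9] rv [ 0.001  0.002 -0.001] F [-0.1  0.3 -0.6] w 0.231
t 13.4 pos [0.6192 0.0815 0.0569] d mm [ 1.3  2.3 62.9] rv [ 0.001  0.002 -0.001] F [ 1.3  0.3 -1. ] w 0.227
t 13.45 pos [0.6192 0.0815 0.0567] d mm [ 1.2  2.3 62.7] rv [ 0.001  0.002 -0.001] F [-0.2 -1.  -1.7] w 0.228
```

View pics/w6.png

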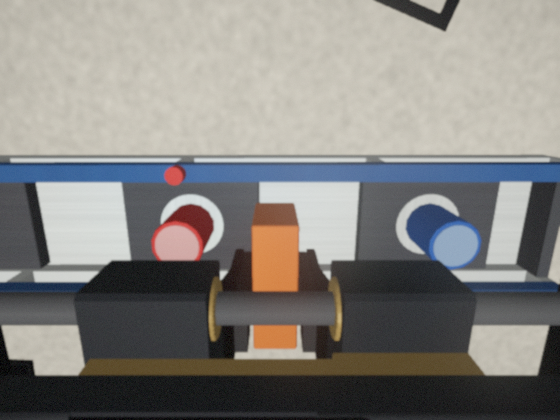

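The red plate's edge is now at u 260, the blue plate's edge at u 359, the red dot at (174,175), the near bar at v 172 and the far bar at v 286.

```bash
python3 - <<'E'
from h import *
P=dict(K=ctrl.camera_params("wrist")["K"],pose=np.load("wp.npy"))
for n,q in dict(redtop=(178,244,.058),redL=(124,215,.018),redR=(260,205,.018),blL=(359,205,.018),dot=(174,175,.046),near1=(50,171,.046),near2=(500,173,.046),far1=(40,286.5,.046),far2=(535,286.5,.046)).items(): print(n,px("wrist",*q,P)[:2].round(4))
E
```

```text
redtop [0.6201 0.0261]
redL [ 0.617  -0.0199]
redR [0.6059 0.0704]
blL [0.6028 0.1358]
dot [0.583  0.0218]
near1 [ 0.584  -0.0483]
near2 [0.5732 0.2066]
far1 [ 0.6571 -0.0635]
far2 [0.6428 0.244 ]
```

```bash

python3 -m creep '[[[0.1,1.5,2.3,5,0,0,0],[0.1,1.5,2.3,20,0,0,0],[0.1,1.5,2.3,35,0,0,0],[0.1,1.5,2.3,45,0,0,0],[0.1,1.5,2.3,52,0,0,0]]]' 20
python3 -m creep '[[[0.1,0,0,3,0,0,0],[0.1,0,0,6,0,0,0],[0.1,0,0,9,0,0,0],[0.1,0,0,11,0,0,0],[0.1,0,0,11,0,0,0]]]' 20
python3 -c "
from h import *
move([.6177,.0838,-.008],np.radians(92.75))"
```

```text
time: 14.0
position: [0.6156, 0.0834, 0.0014]
tool_rot: [0.074, -3.138, 0.001]
ft_force: [0.3, -0.4, -1.7]
grip_width: 0.228
time: 14.5
position: [0.6168, 0.0837, -0.0075]
tool_rot: [-0.074, 3.141, 0.0]
ft_force: [-0.1, 0.4, -1.4]
grip_width: 0.229
t 14.5 pos [ 0.6168  0.0837 -0.0075] d mm [-0.9  0.1  0.5] rv [ 0.     0.    -0.001] F [-0.1  0.4 -1.4] w 0.229
```

```bash

python3 -m creep '[[[0.1,0,0,1,0,0,0],[0.1,0,-1,1,0,0,0],[0.1,0,-2,1,0,0,0]]]'
python3 -m creep '[[[0.42,0,-2,0,0,0,0],[0.42,0,-2,0,0,0,0],[0.42,0,-2,0,0,0,0],[0.42,0,-2,0,0,0,0]]]'
python3 -m creep '[[[0.42,0,0,-20,0,0,0],[0.42,0,0,-50,0,0,0],[0.42,0,0,-90,0,0,0],[0.42,0,0,-90,0,0,0]]]'
python3 - <<'E'
from h import *
import cv2
P=ctrl.camera_params("wrist");np.save("wp.npy",P["pose"])
cv2.imwrite("pics/w7.png",ctrl.get_image("wrist")[:,:,::-1])
move([.6135,.183,.04],np.radians(92.75))
E
```

```text
time: 14.8
position: [0.6173, 0.0822, -0.008]
tool_rot: [-0.074, 3.14, 0.001]
ft_force: [-1.0, 0.9, -0.4]
grip_width: 0.224
time: 15.2
position: [0.617, 0.0794, -0.0085]
tool_rot: [0.074, -3.141, 0.0]
ft_force: [0.2, -0.4, -0.2]
grip_width: 0.409
time: 15.6
position: [0.6213, 0.0798, 0.0875]
tool_rot: [-0.073, 3.131, 0.003]
ft_force: [0.5, 0.5, 0.9]
grip_width: 0.424
t 15.65 pos [0.6195 0.0798 0.0848] d mm [  1.5 103.3  44.9] rv [ 0.001  0.006 -0.001] F [-0.1  0.2  0.2] w 0.424
```

View pics/w7.png

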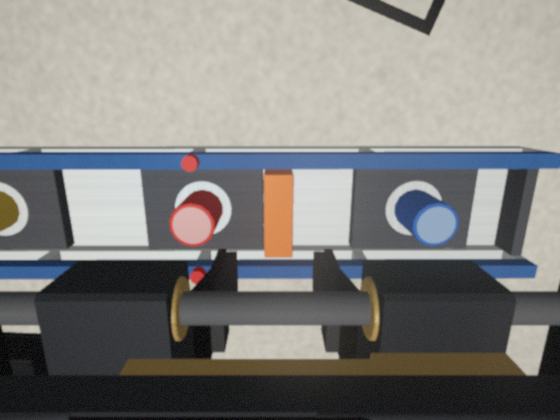

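The block stands in the channel beside red, at u 264–293, v 170–256. Ten pictures are used, so I'll rely on numbers from here. Next is gripping the blue tube.

```bash
python3 - <<'E'
from h import *
P=dict(K=ctrl.camera_params("wrist")["K"],pose=np.load("wp.npy"))
for n,q in dict(redtop=(193,224,.058),bluetop=(435,224,.058),redR=(263,205,.018),blL=(353,205,.018),blR=(475,205,.018),spL=(264,215,.044),spR=(293,215,.044),spN=(278,171,.044),spF=(278,256,.044)).items(): print(n,px("wrist",*q,P)[:2].round(4))
E
python3 -m creep '[[[0.6,1,35,0,0,0,0],[0.75,1,70,0,0,0,0],[0.75,1,103,0,0,0,0],[0.75,1,103,40,0,0,0],[0.75,1,103,70,0,0,0]]]'
python3 -m creep '[[[0.75,0,0,10,0,0,0],[0.75,0,0,19,0,0,0],[0.75,0,0,19,0,0,0]]]'
python3 -m creep '[[[0.2,0,0,0,0,0,0],[0.2,0,0,0,0,0,0],[0.2,0,0,0,0,0,0],[0.2,0,0,0,0,0,0],[0.2,0,0,0,0,0,0]]]' 10
```

```text
redtop [0.6204 0.0265]
bluetop [0.6131 0.1823]
redR [0.6167 0.0703]
blL [0.6136 0.1376]
blR [0.6093 0.229 ]
spL [0.6165 0.0717]
spR [0.6156 0.0914]
spN [0.5859 0.0798]
spF [0.6462 0.0827]
time: 16.15
position: [0.6098, 0.1845, 0.0091]
tool_rot: [0.079, -3.139, -0.0]
ft_force: [-0.3, 0.5, -0.4]
grip_width: 0.727
time: 16.45
position: [0.6108, 0.1819, -0.0082]
tool_rot: [0.073, -3.14, 0.001]
ft_force: [-0.0, -0.2, -0.5]
grip_width: 0.749
time: 16.95
position: [0.6114, 0.1827, -0.007]
tool_rot: [-0.074, 3.14, 0.001]
ft_force: [-0.2, 0.6, 0.4]
grip_width: 0.383
```

```bash

python3 -m creep '[[[0.2,0,0,0,0,0,0],[0.2,0,-10,0,0,0,0],[0.2,0,-20,0,0,0,0],[0.2,0,-30,0,0,0,0],[0.2,0,-40,0,0,0,0]]]' 10
python3 -m creep '[[[0.2,0,-1.5,0,0,0,0],[0.2,0,-3,0,0,0,0],[0.2,0,-3,0,0,0,0]]]'
python3 -m creep '[[[0.2,0,-1,0,0,0,0],[0.2,0,-2,0,0,0,0],[0.2,0,-2,0,0,0,0]]]'
```

```text
time: 17.45
position: [0.6133, 0.1422, -0.0071]
tool_rot: [-0.074, 3.14, 0.001]
ft_force: [0.1, 4.4, 2.0]
grip_width: 0.339
time: 17.75
position: [0.6135, 0.1386, -0.0071]
tool_rot: [-0.073, 3.14, -0.001]
ft_force: [-0.7, 0.1, 4.9]
grip_width: 0.34
time: 18.05
position: [0.6135, 0.1386, -0.0071]
tool_rot: [-0.075, 3.14, 0.002]
ft_force: [-0.2, 3.3, 5.3]
grip_width: 0.34
```

```bash

python3 -m creep '[[[0.2,0,-1,0,0,0,0],[0.2,0,-2,0,0,0,0],[0.2,0,-2,0,0,0,0]]]'
python3 -m creep '[[[0.2,0,-1,0,0,0,0],[0.2,0,-2,0,0,0,0],[0.2,0,-2,0,0,0,0]]]'
python3 - <<'E'
from h import *
s=ctrl.get_state()
for i in range(2):
    P=ctrl.camera_params("wrist"); im=ctrl.get_image("wrist"); move([.615,.136,-.007],np.radians(92.75))
import cv2; cv2.imwrite("pics/w8.png",im[:,:,::-1]); np.save("wp.npy",P["pose"])
E
```

```text
time: 18.35
position: [0.6135, 0.138, -0.0071]
tool_rot: [-0.077, 3.14, 0.004]
ft_force: [-0.7, 4.5, 4.5]
grip_width: 0.344
time: 18.65
position: [0.6137, 0.1364, -0.0071]
tool_rot: [-0.077, 3.14, 0.004]
ft_force: [-1.1, 5.1, 4.7]
grip_width: 0.345
t 18.7 pos [ 0.6137  0.1365 -0.0071] d mm [-1.3 -0.5 -0.1] rv [0.003 0.001 0.001] F [-1.3  5.9  4.1] w 0.339
t 18.75 pos [ 0.6136  0.1365 -0.0071] d mm [-1.3 -0.6 -0.1] rv [0.003 0.001 0.001] F [-0.7  5.1  5.4] w 0.341
```

```bash

python3 -m creep '[[[0.2,0,-1,0,0,0,0],[0.2,0,-2,0,0,0,0],[0.2,0,-2,0,0,0,0]]]'
python3 - <<'E'
from h import *
import cv2
P=ctrl.camera_params("wrist"); im=ctrl.get_image("wrist")[:,:,::-1]; move([.615,.136,-.007],np.radians(92.75))
h=cv2.cvtColor(np.ascontiguousarray(im),cv2.COLOR_BGR2HSV)
for v in (185,195,205,215):
  r=h[v].astype(int); o=np.where((r[:,0]<20)&(r[:,1]>110)&(r[:,2]>80))[0]; print(v,"orange",o[[0,-1]] if len(o) else None, "V:",im[v,100:420:4].mean(1).astype(int).tolist())
cv2.imwrite("pics/w9.png",im); np.save("wp.npy",P["pose"])
E
```

```text
time: 19.05
position: [0.6137, 0.1357, -0.0071]
tool_rot: [-0.078, 3.14, 0.006]
ft_force: [-0.4, 6.7, 4.5]
grip_width: 0.339
t 19.1 pos [ 0.6137  0.1356 -0.0071] d mm [-1.3  0.3 -0.1] rv [0.004 0.001 0.002] F [-1.   8.3  4.1] w 0.341
185 orange None V: [222, 223, 223, 223, 224, 223, 225, 226, 225, 226, 226, 226, 226, 226, 227, 226, 226, 227, 226, 226, 227, 227, 227, 228, 227, 227, 227, 227, 227, 227, 226, 228, 226, 228, 227, 227, 227, 227, 226, 226, 227, 227, 227, 226, 226, 227, 163, 129, 129, 128, 140, 225, 226, 226, 226, 225, 224, 226, 225, 223, 224, 222, 223, 222, 222, 223, 222, 221, 221, 221, 221, 220, 220, 220, 220, 219, 219, 219, 218, 219]
195 orange None V: [75, 76, 75, 76, 80, 80, 80, 75, 78, 82, 77, 78, 76, 79, 79, 82, 82, 76, 81, 86, 84, 85, 85, 85, 89, 88, 89, 93, 91, 91, 90, 95, 96, 94, 97, 95, 95, 95, 98, 97, 98, 99, 97, 98, 99, 98, 98, 97, 97, 94, 94, 96, 94, 96, 96, 91, 97, 91, 95, 95, 90, 96, 98, 94, 95, 96, 94, 97, 97, 96, 97, 95, 97, 96, 100, 99, 100, 96, 99, 100]
205 orange [ 0 12] V: [111, 107, 111, 113, 111, 109, 112, 114, 112, 114, 113, 115, 114, 111, 113, 114, 114, 113, 115, 116, 116, 116, 116, 119, 117, 118, 115, 118, 119, 118, 120, 119, 119, 119, 120, 120, 121, 124, 124, 123, 124, 122, 124, 123, 123, 121, 124, 126, 123, 128, 121, 125, 125, 122, 121, 125, 121, 124, 125, 124, 121, 122, 121, 125, 126, 121, 123, 126, 126, 125, 125, 125, 128, 124, 124, 128, 122, 126, 127, 126]
215 orange [ 0 11] V: [110, 111, 109, 111, 112, 110, 109, 109, 113, 113, 107, 111, 110, 114, 114, 113, 112, 113, 115, 115, 115, 117, 117, 117, 119, 116, 117, 119, 116, 118, 118, 118, 118, 119, 118, 120, 121, 121, 118, 120, 123, 121, 121, 119, 122, 123, 122, 121, 123, 124, 121, 122, 121, 123, 123, 124, 121, 125, 123, 121, 124, 120, 124, 121, 123, 124, 124, 124, 125, 126, 126, 126, 126, 124, 126, 128, 125, 128, 128, 127]
```

```bash

python3 -m creep '[[[0.2,0,3,0,0,0,0],[0.7,0,3,0,0,0,0],[0.7,0,3,0,0,0,0],[0.7,0,3,0,0,0,0],[0.7,0,3,0,0,0,0]]]'
python3 -m creep '[[[0.7,0,-20,-30,0,0,0],[0.7,0,-40,-70,0,0,0],[0.7,0,-57,-110,0,0,0],[0.55,0,-57,-110,0,0,0],[0.42,0,-57,-110,0,0,0]]]'
python3 -m creep '[[[0.42,0,0,0,0,0,0]]]'
python3 - <<'E'
from h import *
import cv2
P=ctrl.camera_params("wrist"); im=ctrl.get_image("wrist")[:,:,::-1]; move([.6177,.0815,-.010],np.radians(92.75))
cv2.imwrite("pics/w10.png",im); np.save("wp.npy",P["pose"])
E
```

```text
time: 19.6
position: [0.613, 0.1336, -0.0081]
tool_rot: [0.073, -3.14, 0.001]
ft_force: [-0.6, 0.2, 0.5]
grip_width: 0.623
time: 20.1
position: [0.6168, 0.0769, 0.1035]
tool_rot: [-0.072, 3.139, 0.001]
ft_force: [-0.5, 0.6, -1.4]
grip_width: 0.593
time: 20.2
position: [0.615, 0.0783, 0.1011]
tool_rot: [0.075, -3.138, -0.0]
ft_force: [-0.7, 1.2, 0.2]
grip_width: 0.507
t 20.25 pos [0.6148 0.0785 0.1007] d mm [ -3.4   2.9 110.7] rv [-0.    -0.003  0.   ] F [ 0.1 -0.2 -0.4] w 0.475
```

View pics/w10.png

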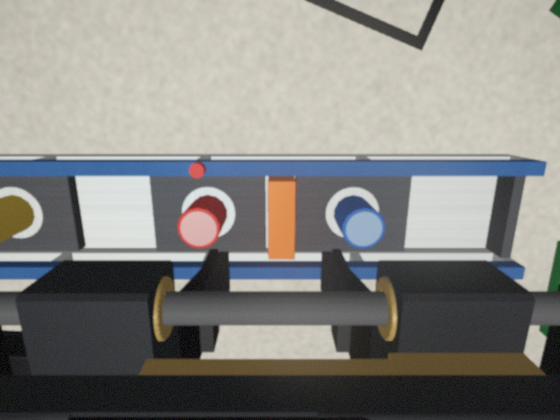

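The blue carrier is against the block (block at u 268–296). A sliver of channel floor about 1–2 px wide shows at u 267 beside red. The tube tops are at (200,229) and (363,229).

```bash
cat > tubes.py <<'E'
from h import *
import cv2
def centers(f,P,boxes):
    im=cv2.imread(f);h=cv2.cvtColor(im,cv2.COLOR_BGR2HSV); out={}
    for n,(u,v) in boxes.items():
        # bright lid: pixels similar to seed, lid component
        m=np.zeros((im.shape[0]+2,im.shape[1]+2),np.uint8)
        cv2.floodFill(im.copy(),m,(u,v),(0,0,0),(14,)*3,(14,)*3,cv2.FLOODFILL_FIXED_RANGE|cv2.FLOODFILL_MASK_ONLY|(255<<8))
        c=max(cv2.findContours(m[1:-1,1:-1],0,1)[0],key=cv2.contourArea)
        (a,b),r=cv2.minEnclosingCircle(c); out[n]=px("wrist",a,b,.058,P)[:2]; print(n,round(a,1),round(b,1),round(r,1),out[n].round(4))
    return out
E
python3 - <<'E'
from tubes import *
P=dict(K=ctrl.camera_params("wrist")["K"],pose=np.load("wp.npy"))
o=centers("pics/w10.png",P,dict(red=(200,229),blue=(363,229)))
d=o["blue"]-o["red"];print("dist",np.linalg.norm(d),"yaw",np.degrees(np.arctan2(-d[0],d[1])))
im=cv2.imread("pics/w10.png")
print(im[180,255:310].mean(1).astype(int)); print(im[215,255:310].mean(1).astype(int))
for q in ((268,215),(296,215),(282,176),(282,258)): print(px("wrist",*q,.044,P)[:2].round(4))
E
```

```text
red 198.1 228.0 17.6 [0.6209 0.0255]
blue 363.6 228.2 17.6 [0.6157 0.1388]
dist 0.11344606688940075 yaw 2.6443239028199947
[104 104 104 103 102 103 103 104 102 122 172 201 192 158 112 103 103 101
 101 103 102 103 104 104 104 102 103 104 104 102 101 102  98 102 101 105
  99 102 102  99  92  90  99 101  99 103 103  99 103  98 102 102 103 103
 101]
[101  99  99 101  99  96  99  98  96 109 151 193 194 176 156 153 154 153
 154 153 152 150 150 152 149 152 150 151 148 148 148 149 150 150 149 149
 147 148 146 135 112  98  96  96  96  95  98  97  99  98  95  96  97  97
  94]
[0.6135 0.0729]
[0.6125 0.093 ]
[0.5847 0.0814]
[0.6463 0.0847]
```

The blue gap is still about 3 mm too wide. The upward force suggests the fingers were pressing on the plate and dragging. I'll grip higher on the tube and push further.

```bash

python3 -m creep '[[[0.7,0,30,0,0,0,0],[0.7,0,57,0,0,0,0],[0.7,0,57,30,0,0,0],[0.7,0,57,70,0,0,0],[0.7,0,57,103,0,0,0]]]'
python3 -m creep '[[[0.2,0,0,0,0,0,0],[0.2,0,0,0,0,0,0],[0.2,0,0,0,0,0,0],[0.2,0,0,0,0,0,0],[0.2,0,0,0,0,0,0]]]' 15
python3 -m creep '[[[0.2,0,-1,0,0,0,0],[0.2,0,-2,0,0,0,0],[0.2,0,-3,0,0,0,0],[0.2,0,-3,0,0,0,0]]]'
python3 -m creep '[[[0.2,0,-1,0,0,0,0],[0.2,0,-2,0,0,0,0],[0.2,0,-3,0,0,0,0],[0.2,0,-3,0,0,0,0]]]'
```

```text
time: 20.75
position: [0.6114, 0.1356, -0.0038]
tool_rot: [0.077, -3.137, 0.001]
ft_force: [0.1, -0.1, -0.1]
grip_width: 0.693
time: 21.25
position: [0.6148, 0.137, 0.0016]
tool_rot: [-0.075, 3.137, 0.006]
ft_force: [-0.0, 0.6, 3.8]
grip_width: 0.339
time: 21.65
position: [0.6149, 0.1357, 0.0016]
tool_rot: [-0.077, 3.137, 0.008]
ft_force: [0.5, 6.4, 4.3]
grip_width: 0.342
time: 22.05
position: [0.6149, 0.1357, 0.0017]
tool_rot: [-0.08, 3.137, 0.013]
ft_force: [-0.6, 11.4, 3.7]
grip_width: 0.343
```

Blue does not advance even at 11 N. I'll release, let the arm settle and measure the gap from edge profiles before pushing harder.

```bash

python3 -m creep '[[[0.2,0,5,0,0,0,0],[0.7,0,5,0,0,0,0],[0.7,0,5,0,0,0,0],[0.7,0,5,0,0,0,0],[0.7,0,5,0,0,0,0]]]'
python3 -m creep '[[[0.7,0,-20,-30,0,0,0],[0.7,0,-40,-70,0,0,0],[0.6,0,-53,-105,0,0,0],[0.5,0,-53,-105,0,0,0],[0.42,0,-53,-105,0,0,0]]]'
python3 -m creep '[[[0.42,0,0,0,0,0,0],[0.42,0,0,0,0,0,0],[0.42,0,0,0,0,0,0]]]'
python3 - <<'E'
from tubes import *
P=ctrl.camera_params("wrist"); im=ctrl.get_image("wrist")[:,:,::-1]; move([.6177,.0815,-.010],np.radians(92.75))
cv2.imwrite("pics/w11.png",im); np.save("wp.npy",P["pose"])
def edges(row):
    g=row.astype(float);d=np.gradient(np.convolve(g,np.ones(3)/3,'same'));return [(i,int(d[i])) for i in range(2,len(d)-2) if abs(d[i])>7 and abs(d[i])>=max(abs(d[i-2:i+3]))]
for v in (182,190,240):
    print(v,"R",edges(im[v,:,2]),"B",edges(im[v,:,0]))
o=centers("pics/w11.png",P,dict(red=(200,229),blue=(361,229)))
print(np.linalg.norm(o["blue"]-o["red"]))
cv2.imwrite("pics/w11c.png",np.hstack([cv2.resize(im[150:280,130:430],None,fx=2.6,fy=2.6,interpolation=cv2.INTER_CUBIC)]))
E
```

```text
time: 22.55
position: [0.6132, 0.1325, -0.0008]
tool_rot: [0.073, -3.14, 0.001]
ft_force: [-0.3, -0.1, 0.1]
grip_width: 0.617
time: 23.05
position: [0.6164, 0.0801, 0.1052]
tool_rot: [-0.072, 3.139, 0.001]
ft_force: [0.0, 0.4, -0.3]
grip_width: 0.511
time: 23.35
position: [0.615, 0.0811, 0.1031]
tool_rot: [0.076, -3.138, 0.001]
ft_force: [0.2, 0.8, 0.3]
grip_width: 0.423
t 23.4 pos [0.6153 0.081  0.1034] d mm [ -2.7   0.4 113.4] rv [-0.    -0.002 -0.   ] F [-0.  -0.5 -1. ] w 0.422
182 R [(66, -13), (73, 50), (147, -37), (261, 34), (289, -30), (404, 32), (491, -40), (508, 9), (519, 34)] B [(66, -13), (73, 50), (147, -36), (288, 7), (404, 31), (491, -40), (508, 9), (519, 29)]
190 R [(25, -23), (67, -12), (75, 48), (148, -35), (188, 24), (219, -25), (261, 35), (290, -30), (332, 23), (362, -21), (404, 31), (490, -40), (507, 9), (517, 35)] B [(25, -22), (67, -14), (75, 47), (148, -33), (188, 25), (219, -26), (288, 18), (291, -13), (332, 22), (362, -20), (404, 30), (490, -40), (507, 10), (517, 30)]
240 R [(75, -13), (82, 51), (153, -35), (180, 25), (211, -26), (261, 33), (289, -32), (344, 19), (368, -18), (399, 31), (482, -38), (498, 8), (508, 33), (552, -27)] B [(75, -14), (82, 51), (153, -34), (183, 21), (207, -22), (340, 20), (372, -19), (399, 30), (482, -37), (498, 9), (508, 27), (552, -25)]
red 194.6 226.3 17.3 [0.6207 0.0255]
blue 357.0 226.9 17.5 [0.6157 0.1375]
0.11213997288845061
```

```bash

python3 -m creep '[[[0.42,50,0,-10,0,0,0],[0.42,100,0,-20,0,0,0],[0.42,140,0,-30,0,0,0],[0.42,140,0,-30,0,0,0]]]'
cat > topc.py <<'E'
from h import *
import cv2,sys
ims=[ctrl.get_image("top").astype(float) for _ in range(4)]
im=np.mean(ims,0)[:,:,::-1].astype(np.uint8); n=sys.argv[1]; cv2.imwrite(f"pics/{n}.png",im)
big=cv2.resize(im[140:200,150:360],None,fx=8,fy=8,interpolation=cv2.INTER_CUBIC)
h=cv2.cvtColor(big,cv2.COLOR_BGR2HSV).astype(int); H,S,V=h[...,0],h[...,1],h[...,2]
def ray(u,v,z): return px("top",150+(u+.5)/8-.5,140+(v+.5)/8-.5,z)[:2]
res={}
for k,(lo,hi) in dict(red=(170,190),blue=(105,118),yellow=(20,32)).items():
    m=((H>=lo)&(H<=hi)|((H+180>=lo)&(H+180<=hi)))&(S>55)&(S<150)&(V>130)
    if k=="blue": m=(H>=100)&(H<=120)&(S>50)&(S<185)&(V>125)
    m[:75]=0;m[345-60:]=0
    m=cv2.morphologyEx(m.astype(np.uint8),cv2.MORPH_OPEN,np.ones((9,9)))
    c=cv2.findContours(m,0,1)[0]
    if not c: print(k,"none");continue
    c=max(c,key=cv2.contourArea);(a,b),r=cv2.minEnclosingCircle(c); x,y,w,hh=cv2.boundingRect(c); M=cv2.moments(c); a,b=M["m10"]/M["m00"],M["m01"]/M["m00"]
    res[k]=ray(a,b,.058); print(k,round(a,1),round(b,1),"box",w,hh,res[k].round(4))
for k in ("blue","yellow"):
    if k in res and "red" in res: print(k,"dist",np.linalg.norm(res[k]-res["red"]).round(4))
for v in (95,150):
    g=cv2.GaussianBlur(big[v-8:v+9].mean(0).mean(1).reshape(1,-1).astype(np.float32),(9,1),0)[0]; d=np.gradient(g)
    e=[i for i in range(8,len(d)-8) if abs(d[i])>1.2 and abs(d[i])==max(abs(d[i-8:i+9]))]
    print(v,[(i,round(float(d[i]),1),float(ray(i,v,.018)[1].round(4))) for i in e])
E
python3 topc.py t1
```

```text
time: 23.8
position: [0.4721, 0.0745, 0.1351]
tool_rot: [0.077, -3.139, -0.005]
ft_force: [0.9, 0.4, 0.8]
grip_width: 0.421
red 833.5 219.8 box 102 92 [0.6216 0.028 ]
blue 421.4 97.8 box 780 42 [0.655 0.151]
yellow 1351.8 208.8 box 101 92 [ 0.6291 -0.125 ]
blue dist 0.1275
yellow dist 0.1532
95 [(29, -1.6, 0.2757), (208, -1.5, 0.2211), (1632, 6.5, -0.214)]
150 [(40, -11.1, 0.2715), (74, 6.6, 0.2611), (127, -1.5, 0.245), (318, -4.1, 0.1869), (431, -2.8, 0.1524), (460, 2.0, 0.1436), (615, 4.0, 0.0964), (670, 1.4, 0.0796), (685, -4.3, 0.0751), (981, 10.0, -0.0152), (1184, -14.3, -0.0772), (1484, 10.3, -0.1688), (1588, -12.7, -0.2006), (1624, 8.4, -0.2116)]
```

```bash
sed -i 's/m\[:75\]=0;m\[345-60:\]=0/m[:150]=0;m[285:]=0/' topc.py; python3 topc.py t2 | head -5
```

```text
red 833.4 219.8 box 102 92 [0.6217 0.028 ]
blue 451.1 228.7 box 106 95 [0.6159 0.1407]
yellow 1351.7 208.8 box 101 93 [ 0.6291 -0.125 ]
blue dist 0.1128
yellow dist 0.1532
```

Estimates of the blue distance run from 110.7 to 112.8 mm, too close to the 113 mm limit. I'll push from behind with shut fingers, which can't drag the carrier back on release.

```bash
python3 -c "
from h import *
move([.6133,.178,.11],np.radians(92.75)); move([.6133,.178,-.004],np.radians(92.75))"
```

```text
t 24.2 pos [0.4767 0.0738 0.134 ] d mm [-141.3   97.8   23.8] rv [-0.001 -0.001 -0.001] F [-1.1 -0.9  0. ] w 0.422
t 24.2 pos [0.4767 0.0738 0.134 ] d mm [-141.4   97.9  137.8] rv [-0.001 -0.001 -0.001] F [-1.1 -0.9  0. ] w 0.422
```

```bash

python3 -m creep '[[[0,-40,28,0,0,0,0],[0,-80,56,0,0,0,0],[0,-120,84,0,0,0,0],[0,-141,98,20,0,0,0],[0,-141,98,60,0,0,0]]]' 15
python3 -m creep '[[[0,0,0,30,0,0,0],[0,0,0,55,0,0,0],[0,0,0,76,0,0,0],[0,0,0,76,0,0,0],[0,0,0,76,0,0,0]]]'
python3 -m creep '[[[0,0,-2,0,0,0,0],[0,0,-4,0,0,0,0],[0,0,-6,0,0,0,0],[0,0,-6,0,0,0,0]]]'
python3 -m creep '[[[0,0,-2,0,0,0,0],[0,0,-4,0,0,0,0],[0,0,-4,0,0,0,0]]]'
```

```text
time: 24.7
position: [0.6177, 0.1828, 0.0754]
tool_rot: [-0.08, 3.133, 0.002]
ft_force: [1.0, 0.1, -0.1]
grip_width: 0.059
time: 25.2
position: [0.6125, 0.1783, -0.0019]
tool_rot: [0.074, -3.14, 0.002]
ft_force: [0.4, -0.9, -0.1]
grip_width: 0.007
time: 25.6
position: [0.6132, 0.1721, -0.0006]
tool_rot: [-0.073, 3.14, 0.001]
ft_force: [0.4, 0.7, -0.0]
grip_width: 0.005
time: 25.9
position: [0.6129, 0.168, -0.0014]
tool_rot: [-0.073, 3.141, -0.0]
ft_force: [-0.7, -0.8, -0.1]
grip_width: 0.004
```

```bash

for i in 1; do python3 -m creep '[[[0,0,-1,0,0,0,0],[0,0,-2,0,0,0,0],[0,0,-2,0,0,0,0]]]'; done
python3 -m creep '[[[0,0,-1,0,0,0,0],[0,0,-2,0,0,0,0],[0,0,-2,0,0,0,0]]]'
python3 -m creep '[[[0,0,-1,0,0,0,0],[0,0,-2,0,0,0,0],[0,0,-2,0,0,0,0]]]'
```

```text
time: 26.2
position: [0.6129, 0.1664, -0.0015]
tool_rot: [0.074, -3.141, 0.0]
ft_force: [-0.8, 0.7, 0.2]
grip_width: 0.007
time: 26.5
position: [0.6131, 0.1644, -0.0014]
tool_rot: [-0.074, 3.141, -0.0]
ft_force: [0.6, -0.1, -0.3]
grip_width: 0.009
time: 26.8
position: [0.613, 0.1635, -0.0014]
tool_rot: [-0.075, 3.141, 0.002]
ft_force: [0.1, 2.5, -0.6]
grip_width: 0.007
```

```bash

python3 -m creep '[[[0,0,-1,0,0,0,0],[0,0,-2,0,0,0,0],[0,0,-2,0,0,0,0]]]'
python3 -m creep '[[[0,0,-1,0,0,0,0],[0,0,-2,0,0,0,0],[0,0,-2,0,0,0,0]]]'
python3 -m creep '[[[0,0,-2,0,0,0,0],[0,0,-4,0,0,0,0],[0,0,-4,0,0,0,0]]]'
```

```text
time: 27.1
position: [0.6131, 0.1611, -0.0014]
tool_rot: [-0.075, 3.141, 0.001]
ft_force: [-0.5, 2.8, -0.7]
grip_width: 0.003
time: 27.4
position: [0.6133, 0.1604, -0.0011]
tool_rot: [-0.076, 3.14, 0.003]
ft_force: [-0.7, 6.1, -0.1]
grip_width: 0.006
time: 27.7
position: [0.6134, 0.1597, -0.0003]
tool_rot: [-0.078, 3.14, 0.009]
ft_force: [-1.4, 10.5, 4.0]
grip_width: 0.008
```

Contact came at y≈.1636, the carrier slid about 2.5 mm, and then it stopped firmly at 10 N. I'll retreat and check.

```bash

python3 -m creep '[[[0,0,8,0,0,0,0],[0,0,14,-5,0,0,0],[0,0,14,-45,0,0,0],[0.2,0,-10,-85,0,0,0],[0.42,0,-45,-105,0,0,0]]]'
python3 -m creep '[[[0.42,0,-19,0,0,0,0],[0.42,0,-19,0,0,0,0],[0.42,0,-19,0,0,0,0],[0.42,0,-19,0,0,0,0]]]'
python3 - <<'E'
from tubes import *
P=ctrl.camera_params("wrist"); im=ctrl.get_image("wrist")[:,:,::-1]; move([.6173,.0812,-.010],np.radians(92.75))
cv2.imwrite("pics/w12.png",im); np.save("wp.npy",P["pose"])
h=cv2.cvtColor(np.ascontiguousarray(im),cv2.COLOR_BGR2HSV)
m=((h[...,0]<20)&(h[...,1]>120)&(h[...,2]>100)).astype(np.uint8);m[245:]=0
c=max(cv2.findContours(m,0,1)[0],key=cv2.contourArea);x,y,w,b=cv2.boundingRect(c);print("orange",x,y,w,b,px("wrist",x+w/2-.5,225,.044,P)[:2])
def edges(row):
    g=row.astype(float);d=np.gradient(np.convolve(g,np.ones(3)/3,'same'));return [(i,int(d[i])) for i in range(2,len(d)-2) if abs(d[i])>9 and abs(d[i])>=max(abs(d[i-2:i+3]))]
print(edges(im[190,:,2]))
hs=cv2.cvtColor(np.ascontiguousarray(im),cv2.COLOR_BGR2HSV)
S={}
for n,(lo,hi) in dict(red=(0,8),blue=(100,118)).items():
    mm=((hs[...,0]>=lo)&(hs[...,0]<=hi)&(hs[...,1]<150)&(hs[...,1]>50)&(hs[...,2]>150)).astype(np.uint8); mm[:195]=0;mm[262:]=0
    mm=cv2.morphologyEx(mm,cv2.MORPH_OPEN,np.ones((5,5)));cc=max(cv2.findContours(mm,0,1)[0],key=cv2.contourArea);S[n]=cv2.minEnclosingCircle(cc);print(n,S[n])
o=centers("pics/w12.png",P,{n:(int(S[n][0][0]),int(S[n][0][1])) for n in S})
print(np.linalg.norm(o["blue"]-o["red"]))
E
```

```text
time: 28.2
position: [0.6175, 0.1107, 0.1073]
tool_rot: [-0.08, 3.136, 0.001]
ft_force: [1.1, -1.2, 0.1]
grip_width: 0.11
time: 28.6
position: [0.6159, 0.092, 0.1028]
tool_rot: [0.077, -3.139, -0.0]
ft_force: [0.2, 0.0, 0.1]
grip_width: 0.398
t 28.65 pos [0.6159 0.0922 0.1027] d mm [ -1.  -11.1 112.7] rv [ 0.    -0.001  0.001] F [0.2 0.  0.1] w 0.406
orange 245 175 29 70 [0.6229167  0.08027868]
[(13, -24), (53, -13), (61, 52), (134, -36), (172, 29), (207, -25), (208, -25), (245, 34), (273, -33), (313, 27), (347, -25), (387, 31), (477, -38), (493, 9), (503, 33)]Traceback (most recent call last):
  File "<stdin>", line 14, in <module>
ValueError: max() iterable argument is empty
```

The outer edges now span 253 px against 256 before, so the gap closed by about 2.4 mm to roughly 20 mm. Next I'll retake the block by its faces and lift it straight up.

```bash

python3 -m creep '[[[0.42,-1,-11.4,0,0,0,0],[0.42,-1,-11.4,30,0,0,0],[0.42,-1,-11.4,60,0,0,0],[0.42,-1,-11.4,75,0,0,0],[0.42,-1,-11.4,75,0,0,0]]]'
python3 -m creep '[[[0.42,0,0,15,0,0,0],[0.42,0,0,27,0,0,0],[0.42,0,0,36,0,0,0],[0.42,0,0,36,0,0,0],[0.42,0,0,36,0,0,0]]]'
python3 -m creep '[[[0.1,0,0,0,0,0,0],[0.1,0,0,0,0,0,0],[0.1,0,0,0,0,0,0],[0.1,0,0,0,0,0,0],[0.1,0,0,0,0,0,0]]]' 20
```

```text
time: 29.15
position: [0.6159, 0.0789, 0.0259]
tool_rot: [0.075, -3.136, 0.002]
ft_force: [-0.4, 0.2, 1.0]
grip_width: 0.42
time: 29.65
position: [0.6182, 0.0793, -0.0074]
tool_rot: [-0.074, 3.141, -0.0]
ft_force: [0.2, -0.2, 0.2]
grip_width: 0.42
time: 30.15
position: [0.6184, 0.0806, -0.0068]
tool_rot: [-0.075, 3.14, 0.002]
ft_force: [-0.1, 2.8, 3.2]
grip_width: 0.23
```

```bash

python3 -m creep '[[[0.1,0,1,0,0,0,0],[0.1,0,1,-8,0,0,0],[0.1,0,1,-20,0,0,0],[0.1,0,1,-45,0,0,0],[0.1,0,1,-80,0,0,0]]]' 20
python3 -m creep '[[[0.1,0,-40,0,0,0,0],[0.1,0,-80,0,0,0,0],[0.1,0,-111,0,0,0,0],[0.1,0,-111,0,0,0,0],[0.1,0,-111,0,0,0,0]]]' 20
python3 - <<'E'
from tubes import *
P=ctrl.camera_params("wrist"); im=ctrl.get_image("wrist")[:,:,::-1]; move([.6233,-.0318,-.004],np.radians(92.75))
cv2.imwrite("pics/w13.png",im)
def edges(row):
    g=row.astype(float);d=np.gradient(np.convolve(g,np.ones(3)/3,'same'));return [(i,int(d[i])) for i in range(2,len(d)-2) if abs(d[i])>9 and abs(d[i])>=max(abs(d[i-2:i+3]))]
for v in (192,): 
  for i,d in edges(im[v,:,2]): print(i,d,px("wrist",i,v,.018,P)[:2].round(4))
E
```

```text
time: 30.65
position: [0.6164, 0.0787, 0.0721]
tool_rot: [0.073, -3.137, 0.004]
ft_force: [0.1, 0.9, -0.4]
grip_width: 0.224
time: 31.15
position: [0.6231, -0.0326, 0.0731]
tool_rot: [-0.069, 3.141, -0.001]
ft_force: [-0.2, 0.8, -0.9]
grip_width: 0.226
t 31.2 pos [ 0.6232 -0.0306  0.0729] d mm [-0.1 -1.2 76.9] rv [ 0.     0.    -0.001] F [-0.1  0.9 -1.9] w 0.232
7 -31 [ 0.6124 -0.2214]
18 -13 [ 0.6121 -0.2137]
39 50 [ 0.6114 -0.199 ]
78 -35 [ 0.6102 -0.1717]
131 16 [ 0.6086 -0.1346]
149 -14 [ 0.6081 -0.122 ]
207 42 [ 0.6063 -0.0814]
293 -34 [ 0.6036 -0.0212]
346 14 [0.602  0.0159]
370 -15 [0.6012 0.0327]
421 32 [0.5997 0.0683]
443 -40 [0.599  0.0837]
503 18 [0.5971 0.1257]
527 -19 [0.5964 0.1425]
```

Corrected for parallax, the blue gap works out at about 20.2 mm. Next I'll lower the block on the yellow side.

```bash

python3 -m creep '[[[0.1,0,-2,5,0,0,0],[0.1,0,-2,20,0,0,0],[0.1,0,-2,40,0,0,0],[0.1,0,-2,55,0,0,0],[0.1,0,-2,66,0,0,0]]]' 20
python3 -m creep '[[[0.1,0,0,3,0,0,0],[0.1,0,0,6,0,0,0],[0.1,0,0,9,0,0,0],[0.1,0,0,12,0,0,0],[0.1,0,0,12,0,0,0]]]' 20
python3 -m creep '[[[0.1,0,0,1,0,0,0],[0.1,0,0,1,0,0,0]]]' 20
```

```text
time: 31.7
position: [0.6221, -0.0318, 0.0041]
tool_rot: [0.076, -3.138, 0.0]
ft_force: [-1.0, 0.7, -1.3]
grip_width: 0.225
time: 32.2
position: [0.6234, -0.0325, -0.0055]
tool_rot: [-0.074, 3.141, 0.0]
ft_force: [-0.1, -0.9, -1.8]
grip_width: 0.227
time: 32.4
position: [0.6234, -0.0325, -0.0063]
tool_rot: [-0.074, 3.14, 0.0]
ft_force: [0.3, 0.0, -1.4]
grip_width: 0.232
```

```bash

python3 -m creep '[[[0.1,0,0,1,0,0,0],[0.1,0,1,1,0,0,0],[0.1,0,2,1,0,0,0],[0.1,0,2,1,0,0,0]]]' 20
python3 -m creep '[[[0.42,0,0,-1,0,0,0],[0.42,0,0,-1,0,0,0],[0.42,0,0,-1,0,0,0],[0.42,0,0,-1,0,0,0]]]'
python3 -m creep '[[[0.3,0,0,-40,0,0,0],[0.2,0,-40,-80,0,0,0],[0,0,-80,-85,0,0,0],[0,0,-120,-85,0,0,0],[0,0,-138,-85,0,0,0]]]' 15
python3 -c "
from h import *
move([.6305,-.168,.07],np.radians(92.75))"
```

```text
time: 32.8
position: [0.6238, -0.0316, -0.0068]
tool_rot: [-0.073, 3.139, -0.002]
ft_force: [-0.5, -3.3, 3.8]
grip_width: 0.233
time: 33.2
position: [0.6231, -0.0299, -0.0067]
tool_rot: [0.075, -3.14, -0.001]
ft_force: [0.4, 0.5, 0.2]
grip_width: 0.408
time: 33.7
position: [0.6293, -0.1741, 0.0796]
tool_rot: [-0.066, 3.139, -0.004]
ft_force: [-0.7, -0.9, -0.8]
grip_width: 0.056
t 33.7 pos [ 0.6293 -0.1741  0.0796] d mm [-1.5  6.   9.6] rv [-0.003  0.001 -0.006] F [-0.7 -0.9 -0.8] w 0.056
```

```bash

python3 -m creep '[[[0,0,0,20,0,0,0],[0,0,0,50,0,0,0],[0,0,0,70,0,0,0],[0,0,0,76,0,0,0],[0,0,0,76,0,0,0]]]' 15
python3 -m creep '[[[0,0,8,0,0,0,0],[0,0,14,0,0,0,0],[0,0,22,0,0,0,0],[0,0,30,0,0,0,0],[0,0,38,0,0,0,0]]]'
python3 -m creep '[[[0,0,4,0,0,0,0],[0,0,8,0,0,0,0],[0,0,11,0,0,0,0],[0,0,14,0,0,0,0],[0,0,14,0,0,0,0]]]'
```

```text
time: 34.2
position: [0.629, -0.168, 0.0016]
tool_rot: [0.074, -3.139, -0.001]
ft_force: [1.1, 0.3, 0.1]
grip_width: 0.007
time: 34.7
position: [0.6288, -0.1311, 0.0037]
tool_rot: [-0.074, 3.138, -0.003]
ft_force: [0.4, -3.6, 3.7]
grip_width: 0.004
time: 35.2
position: [0.6281, -0.1173, 0.0034]
tool_rot: [-0.073, 3.139, -0.002]
ft_force: [0.1, -4.2, 4.9]
grip_width: 0.008
```

```bash

python3 -m creep '[[[0,0,1.5,0,0,0,0],[0,0,3,0,0,0,0],[0,0,3,0,0,0,0]]]'
python3 -m creep '[[[0,0,1.5,0,0,0,0],[0,0,3,0,0,0,0],[0,0,3,0,0,0,0]]]'
python3 -m creep '[[[0,0,1,0,0,0,0],[0,0,2,0,0,0,0],[0,0,2,0,0,0,0]]]'
```

```text
time: 35.5
position: [0.6278, -0.1146, 0.0033]
tool_rot: [-0.073, 3.139, -0.002]
ft_force: [0.2, -5.3, 5.9]
grip_width: 0.003
time: 35.8
position: [0.6276, -0.1116, 0.0033]
tool_rot: [-0.073, 3.139, -0.002]
ft_force: [-0.7, -5.3, 5.4]
grip_width: 0.008
time: 36.1
position: [0.6274, -0.11, 0.0033]
tool_rot: [-0.072, 3.139, -0.003]
ft_force: [0.2, -6.2, 5.8]
grip_width: 0.01
```

```bash

python3 -m creep '[[[0,0,1,0,0,0,0],[0,0,2,0,0,0,0],[0,0,2,0,0,0,0]]]'
python3 -m creep '[[[0,0,1,0,0,0,0],[0,0,2,0,0,0,0],[0,0,2,0,0,0,0]]]'
python3 -m creep '[[[0,0,1,0,0,0,0],[0,0,2,0,0,0,0],[0,0,2,0,0,0,0]]]'
```

```text
time: 36.4
position: [0.6273, -0.1084, 0.0033]
tool_rot: [-0.072, 3.139, -0.003]
ft_force: [0.2, -4.8, 6.3]
grip_width: -0.0
time: 36.7
position: [0.6274, -0.1083, 0.0034]
tool_rot: [-0.071, 3.138, -0.007]
ft_force: [0.9, -9.1, 3.5]
grip_width: 0.007
time: 37.0
position: [0.6276, -0.1081, 0.0037]
tool_rot: [-0.069, 3.138, -0.01]
ft_force: [1.9, -10.5, 5.1]
grip_width: 0.005
```

It stopped firmly at y≈-.108. Blue stopped at +.160, so the two are symmetric about red at .026. I'll retreat and check both gaps.

```bash

python3 -m creep '[[[0,0,-9,0,0,0,0],[0,0,-16,-5,0,0,0],[0,0,-16,-40,0,0,0],[0.2,0,20,-80,0,0,0],[0.42,0,60,-105,0,0,0]]]'
python3 -m creep '[[[0.42,0,15,0,0,0,0],[0.42,0,15,0,0,0,0],[0.42,0,15,0,0,0,0],[0.42,0,15,0,0,0,0]]]'
python3 - <<'E'
from tubes import *
P=ctrl.camera_params("wrist"); im=ctrl.get_image("wrist")[:,:,::-1]; move([.6225,-.0300,-.0075],np.radians(92.75))
cv2.imwrite("pics/w14.png",im)
h=cv2.cvtColor(np.ascontiguousarray(im),cv2.COLOR_BGR2HSV)
m=((h[...,0]<20)&(h[...,1]>120)&(h[...,2]>100)).astype(np.uint8);m[245:]=0
c=max(cv2.findContours(m,0,1)[0],key=cv2.contourArea);x,y,w,b=cv2.boundingRect(c);print("orange",x,y,w,b,px("wrist",x+w/2-.5,225,.044,P)[:2])
def edges(row):
    g=row.astype(float);d=np.gradient(np.convolve(g,np.ones(3)/3,'same'));return [(i,int(d[i])) for i in range(2,len(d)-2) if abs(d[i])>9 and abs(d[i])>=max(abs(d[i-2:i+3]))]
for i,d in edges(im[190,:,2]): print(i,d,px("wrist",i,190,.018,P)[:2].round(4))
E
```

```text
time: 37.5
position: [0.6236, -0.0443, 0.1089]
tool_rot: [-0.067, 3.14, 0.0]
ft_force: [1.2, 1.2, 0.4]
grip_width: 0.107
time: 37.9
position: [0.6219, -0.0306, 0.1057]
tool_rot: [0.07, -3.138, 0.002]
ft_force: [-0.2, -0.7, 0.7]
grip_width: 0.401
t 37.95 pos [ 0.6221 -0.0306  0.1058] d mm [ -0.7   0.7 113.3] rv [-0.001 -0.002 -0.004] F [-0.1 -0.   0.6] w 0.406
orange 263 174 28 71 [ 0.62915466 -0.02953433]
36 -32 [ 0.617  -0.2205]
46 -14 [ 0.6167 -0.2126]
62 52 [ 0.6161 -0.2   ]
152 -34 [ 0.6129 -0.1288]
189 29 [ 0.6116 -0.0995]
225 -25 [ 0.6103 -0.0711]
262 33 [ 0.609  -0.0418]
290 -32 [ 0.608  -0.0197]
327 26 [0.6067 0.0095]
364 -25 [0.6054 0.0387]
401 33 [0.6041 0.068 ]
422 -41 [0.6033 0.0846]
466 27 [0.6018 0.1193]
504 -30 [0.6004 0.1493]
540 34 [0.5991 0.1777]
```

Ring centres at u 207, 345.5 and 485 give spacings of 138.5 and 139.5 px, about 110 mm on both sides. Both gaps are right, so I'll take the block out.

```bash

python3 -m creep '[[[0.42,0,1,0,0,0,0],[0.42,0,1,30,0,0,0],[0.42,0,1,60,0,0,0],[0.42,0,1,80,0,0,0],[0.42,0,1,80,0,0,0]]]'
python3 -m creep '[[[0.42,0,0,15,0,0,0],[0.42,0,0,26,0,0,0],[0.42,0,0,32,0,0,0],[0.42,0,0,32,0,0,0],[0.42,0,0,32,0,0,0]]]'
python3 -m creep '[[[0.1,0,0,0,0,0,0],[0.1,0,0,0,0,0,0],[0.1,0,0,0,0,0,0],[0.1,0,0,0,0,0,0],[0.1,0,0,0,0,0,0]]]' 20
```

```text
time: 38.45
position: [0.62, -0.028, 0.0235]
tool_rot: [0.072, -3.134, 0.001]
ft_force: [-0.3, -0.0, 0.4]
grip_width: 0.421
time: 38.95
position: [0.6234, -0.0273, -0.0046]
tool_rot: [-0.074, 3.14, -0.0]
ft_force: [-0.5, -0.0, -0.9]
grip_width: 0.421
time: 39.45
position: [0.6236, -0.029, -0.0043]
tool_rot: [-0.073, 3.14, -0.003]
ft_force: [-0.4, -5.1, 3.1]
grip_width: 0.228
```

```bash

python3 -m creep '[[[0.1,0,-1.3,0,0,0,0],[0.1,0,-1.3,0,0,0,0]]]' 20
python3 -m creep '[[[0.1,0,0,-6,0,0,0],[0.1,0,0,-14,0,0,0],[0.1,0,0,-30,0,0,0],[0.1,0,0,-60,0,0,0],[0.1,0,0,-90,0,0,0]]]' 20
python3 -c "
from h import *
s=ctrl.get_state();print(s['joint_positions'].round(2))
move([.427,.1495,.08],np.radians(92.75));move([.427,.1495,.08],np.radians(72.1))"
```

```text
time: 39.65
position: [0.6236, -0.029, -0.0043]
tool_rot: [-0.073, 3.14, -0.0]
ft_force: [-1.1, -2.9, 5.4]
grip_width: 0.232
time: 40.15
position: [0.6228, -0.0264, 0.0867]
tool_rot: [0.076, -3.14, -0.004]
ft_force: [0.9, 0.2, -1.7]
grip_width: 0.226
[-0.46  0.37  0.57  1.67 -0.22  1.17  1.78]
t 40.15 pos [ 0.6228 -0.0264  0.0867] d mm [187.  185.2   7.2] rv [ 0.002 -0.001  0.001] F [ 0.9  0.2 -1.7] w 0.226
t 40.15 pos [ 0.6228 -0.0264  0.0867] d mm [187.  185.2   7.2] rv [ 0.002 -0.001  0.361] F [ 0.9  0.2 -1.7] w 0.226
```

```bash

python3 -m creep '[[[0.1,35,10,-10,0,0,0],[0.1,68,45,-10,0,0,0],[0.1,100,80,-10,0,0,0],[0.1,132,115,-10,0,0,0],[0.1,160,150,-10,0,0,0]]]' 20
python3 -m creep '[[[0.1,26,35,0,0,0,0],[0.1,26,35,0,0,0,0],[0.1,26,35,35,0,0,0],[0.1,26,35,65,0,0,0],[0.1,26,35,85,0,0,0]]]' 20
python3 -m creep '[[[0.1,0,0,5,0,0,0],[0.1,0,0,10,0,0,0],[0.1,0,0,10,0,0,0],[0.1,0,0,10,0,0,0]]]' 20
python3 -c "
from h import *
move([.427,.1495,-.0103],np.radians(92.75))"
```

```text
time: 40.65
position: [0.4542, 0.1165, 0.0964]
tool_rot: [-0.076, 3.14, 0.005]
ft_force: [0.2, 1.4, -1.9]
grip_width: 0.223
time: 41.15
position: [0.4279, 0.1481, 0.0095]
tool_rot: [0.075, -3.14, -0.002]
ft_force: [0.6, 0.3, -1.6]
grip_width: 0.227
time: 41.55
position: [0.4296, 0.148, 0.0012]
tool_rot: [-0.074, 3.139, 0.002]
ft_force: [0.5, 0.3, -1.2]
grip_width: 0.227
t 41.55 pos [0.4296 0.148  0.0012] d mm [ 2.5  1.6 11.5] rv [ 0.001  0.002 -0.001] F [ 0.5  0.3 -1.2] w 0.227
```

```bash

python3 -m creep '[[[0.1,2,1,4,0,0,0],[0.1,2,1,8,0,0,0],[0.1,2,1,10,0,0,0],[0.1,2,1,10.5,0,0,0]]]' 20
python3 -m creep '[[[0.1,0,0,1,0,0,0],[0.1,0,0,1.5,0,0,0],[0.1,0,0,1.5,0,0,0]]]'
```

```text
time: 41.95
position: [0.4263, 0.1484, -0.0104]
tool_rot: [0.074, -3.14, -0.0]
ft_force: [-2.6, -0.8, 5.4]
grip_width: 0.223
time: 42.25
position: [0.4263, 0.1484, -0.0104]
tool_rot: [0.074, -3.139, -0.001]
ft_force: [-6.5, -3.0, 16.3]
grip_width: 0.229
```

On the bench: Fz rises and the height holds. I'll back off the press, release, lift and check.

```bash

python3 -m creep '[[[0.1,0,0,-2,0,0,0],[0.5,0,0,-2,0,0,0],[0.5,0,0,-2,0,0,0],[0.5,0,0,-2,0,0,0],[0.5,0,0,-2,0,0,0]]]'
python3 -m creep '[[[0.5,0,0,-20,0,0,0],[0.5,0,0,-60,0,0,0],[0.5,0,0,-110,0,0,0],[0.5,0,0,-150,0,0,0],[0.5,0,0,-150,0,0,0]]]'
python3 -m creep '[[[0.5,0,-50,0,0,0,0],[0.5,0,-100,0,0,0,0],[0.5,0,-150,0,0,0,0],[0.5,0,-200,0,0,0,0],[0.5,0,-200,0,0,0,0]]]'
python3 topc.py t3
python3 - <<'E'
import cv2,numpy as np
im=cv2.imread("pics/t3.png")
a=cv2.resize(im[140:200,150:360],None,fx=3.8,fy=3.8,interpolation=cv2.INTER_CUBIC)
b=cv2.resize(im[220:283,165:240],None,fx=5,fy=5,interpolation=cv2.INTER_CUBIC)
c=cv2.resize(im[180:300,60:160],None,fx=2.6,fy=2.6,interpolation=cv2.INTER_CUBIC)
o=np.zeros((560,800,3),np.uint8); o[:a.shape[0],:a.shape[1]]=a; o[235:550,:375]=b; d=cv2.resize(im[220:283,305:365],None,fx=5,fy=5,interpolation=cv2.INTER_CUBIC);o[235:550,400:700]=d
cv2.imwrite("pics/final.png",o)
E
```

```text
time: 42.75
position: [0.4265, 0.1483, -0.0101]
tool_rot: [0.074, -3.141, 0.0]
ft_force: [1.0, 0.3, 0.2]
grip_width: 0.47
time: 43.25
position: [0.4305, 0.1501, 0.1458]
tool_rot: [-0.074, 3.131, 0.009]
ft_force: [1.2, 0.3, -0.2]
grip_width: 0.503
time: 43.75
position: [0.4356, -0.0585, 0.1398]
tool_rot: [-0.057, 3.141, -0.002]
ft_force: [-0.2, 0.7, -0.1]
grip_width: 0.499
red 833.4 219.8 box 102 92 [0.6217 0.028 ]
blue 460.2 228.4 box 106 95 [0.6161 0.138 ]
yellow 1204.9 213.1 box 102 93 [ 0.6266 -0.0816]
blue dist 0.1101
yellow dist 0.1098
95 [(28, -1.6, 0.276), (209, -1.5, 0.2208), (808, 1.3, 0.0381), (1633, 6.5, -0.2143)]
150 [(40, -11.1, 0.2715), (74, 6.5, 0.2611), (127, -1.5, 0.245), (324, -3.7, 0.185), (431, -3.0, 0.1524), (460, 1.9, 0.1436), (622, 7.9, 0.0943), (688, -9.9, 0.0741), (981, 9.8, -0.0152), (1048, -12.9, -0.0357), (1341, 11.7, -0.1251), (1588, -12.6, -0.2006), (1624, 8.2, -0.2116)]
```

View pics/final.png

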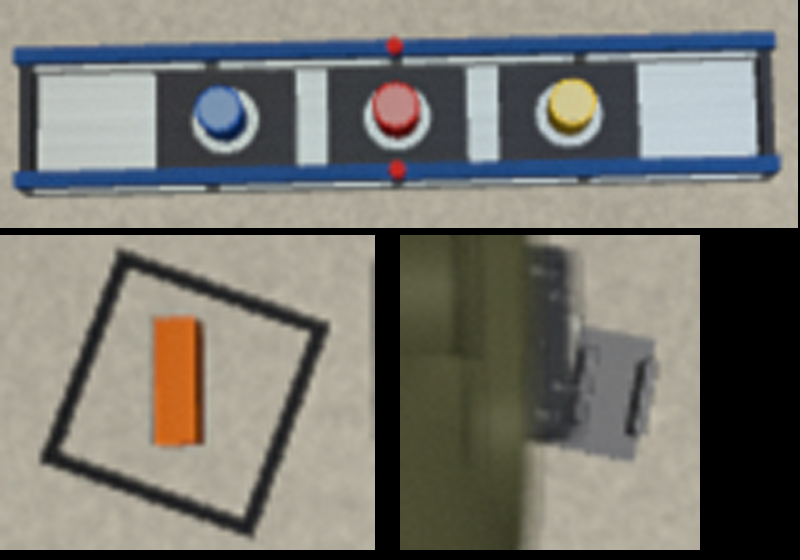

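The picture shows equal gaps on both sides, with distances of 110.1 and 109.8 mm. The orange block stands upright at (177,380), well inside the square, whose centre is at about (185,392). The hand is clear of everything, so I'm handing in.

```bash
python3 -c "
from bench import ctrl
print(ctrl.get_state()['time']);print(ctrl.close_job())"
```

```text
43.95
the job is handed in; nothing more can be done
None
```

I set both gaps with the orange block, left it standing inside the taped square, and handed the job in at 43.95 s of the 72 s allowed. No verdict was reported.

**Last checks (top camera):**
- **Gaps:** the blue carrier is 110.1 mm from red and the yellow is 109.8 mm, against the required 107.5–113 mm.
- **Block:** it stands upright near the middle of the square, and the hand is clear of it.
- **Other blocks:** the arm hid the black and white blocks in that last picture. They were still in the rack when I last saw them, after the orange block was taken out.
- **Bottle and cup:** I did not check these again at the end.

**What failed or disagreed on the way:**
- **Missed grasp:** the first grasp of the block closed on nothing. The real finger tips turned out to be about 32 mm above the reported TCP, so I lowered the later grasps to allow for it.
- **First blue push:** gripping the tube left the gap 2–3 mm too wide, and my estimates disagreed (110.7 to 112.8 mm centre to centre). I pushed again from behind with shut fingers until it stopped firmly at about 10 N. I used the same push for yellow.

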